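Load the burn-in dock and reset its tripped breaker

TASK

The burn-in dock has tripped its breaker: of the two breakers in the grey enclosure it is the one whose toggle stands midway, while the other is on and must stay on. First push the tripped toggle fully off so that the dock is dead, then stack every board carrier on the dock's nest, cut corner over cut corner with each skirt fully down over the one below, and put the cover with the handle on top of the last one in the same way. Then throw that breaker fully on, press the dock's start button right down, and leave everything in place; do not shove or upset the pliers, the tape roll or the bottle.

Things in the scene. Friction and masses are not known exactly. Their poses are not given: they have to be found in the camera images.
- carrier1: grey carrier with a green circuit board on top, 110 mm long (its y axis) x 56 wide (x) x 30 high, 0.14 kg; two to four alike (None if absent). Origin: centre of its underside, z up. Its foot is a hollow skirt 10 mm high, 110 x 56 mm outside, 104 x 50 inside, open 8 mm deep from below. The +x +y corner of skirt and top is cut off at 45 degrees (18 mm); the others are square.
- carrier2: like carrier1. Above the skirt (z 10 to 30 mm) every carrier has a straight-sided raised top, 99 mm (y) x 45 mm (x) with the same cut corner: grip it across the 45 mm, fingertips above the 5.5 mm wide ledge that the skirt leaves at z = 10 mm.
- carrier3: like carrier1. A skirt fits with 2.5 mm play all round over the raised top of another carrier, or over the dock's nest, and only with cut corner above cut corner (same yaw, not half a turn). Fully down, its origin is 22 mm above the origin of the carrier below.
- carrier4: like carrier1. The carriers lie upright on the bench turned any way up to a quarter turn or so to either side of yaw 0; a brass contact strip on the board marks the -y end. They may be stacked in any order.
- cover: dark grey cover that closes the stack, 110 mm (y) x 56 mm (x), 0.16 kg, with the carriers' hollow skirt and cut corner (+x +y), a flat top at 16 mm and along y over its middle a handle: a bar 66 mm long, 16 wide, 36 to 46 mm above the underside, on two legs. Origin: centre of its underside, z up. Fully down, its origin is 22 mm above that of the carrier below. Nothing stacks on it.
- dock: the burn-in dock, a fixed cream box with teal sides, 160 (x) x 146 mm (y), its deck at z = 50 mm. Origin: on the bench straight below the centre of the nest; the deck reaches from 115 mm in front (-x) to 45 mm behind it. Its yaw is the nest's yaw.
- nest (a point): centre of the top face of the dock's nest, 58 mm above the bench: a black pad 99 mm (y) x 45 mm (x), 8 mm above the deck, with its +x +y corner cut off, shaped like a carrier's raised top. A carrier seated on it has its origin 8 mm below this point, hence 2 mm above the deck. Axes as the dock's.
- start_top (a point): centre of the top of the dock's start button, a round grey push button 26 mm across on the deck 92 mm in front (-x) of the nest's centre.
- start (a joint): travel of the start button, 0 up to 0.006 m fully down; it springs back and takes 5 N to go fully down.
- enclosure: grey fixed box 170 (x) x 166 (y) x 50 mm high with the two breakers side by side in its lid, 72 mm apart along y. Origin: centre of its underside.
- tripped_pivot (a point): pivot of the tripped breaker's toggle, 60 mm above the bench (18 mm below the top face of the breaker's nose, which is at 78 mm); the toggle swings about this point's y axis, in the plane of its x and z axes. Which of the two breakers is the tripped one varies.
- tripped_tip (a point): top end of the tripped breaker's toggle, 55 mm from the pivot. The toggle is a black bar 20 mm wide (y) and 10 mm thick, standing about 32 to 37 mm out of the breaker.
- tripped_toggle (a joint): angle of the tripped breaker's toggle, rad: 0 upright (midway), +0.45 fully on (leaning to +x, away from the robot), -0.45 fully off (leaning to -x, towards the robot). It starts about midway, within 0.1. It moves stiffly (about 4 to 5 N at its tip) and stays where it is left.
- healthy_tip (a point): top end of the other breaker's toggle.
- healthy_toggle (a joint): angle of the other breaker's toggle, of the same kind; it starts on (about +0.44) and must stay on.
- pliers: yellow and black long-nosed pliers lying on the bench, 190 mm long, 20 mm high; not part of the job. Origin: near the middle, nose to +x.
- tape: roll of white tape lying flat, 96 mm across, 24 mm high; not part of the job. Origin: centre of its underside.
- bottle: clear plastic bottle with a red cap, 62 mm across, 190 mm high, standing; not part of the job. Origin: centre of its underside.

How it is judged:
By the outcome, as a careful person would: the job done as asked, in the order asked, and still so for the second after the job is handed in, with the robot touching nothing.
Of carrier1, carrier2, carrier3, carrier4 only 2 to 4 are there at a start; the rules pass over those that are not, and their reading is None.
At some moment in a run one of carrier1, carrier2, carrier3, carrier4, cover may be knocked a few centimetres aside while the robot is not near it.
It also fails if it takes over 210 s, if anything falls off the work surface, if the arm or the gripper's body presses on something with over 40 N, if the wrist force passes 120 N, or if a joint passes its speed limit or range.

ROBOT

A 6-joint arm with a two-finger parallel gripper is mounted at the origin on the work surface. World frame = base frame: x ahead of the robot, y to its left, z up, the work surface at z = 0. Lengths are in m, angles in rad, forces in N, time in s.
With the tool pointing down it reaches from about 0.25 to 0.85 m from the base axis. Payload 12.5 kg.
Tool frame: the origin (TCP) lies midway between the tips of the shut fingers; the grasp point (between the pads) lies robot.grasp_offset behind it (robot.grasp_offset is the distance from the TCP to the grasp point, in m); z points along the fingers, y is the line along which they close (so a half turn about z gives the same grasp; the last joint's range is limited). The gripper opens to 93 mm and grips with 3 to 60 N. Pads are 15 mm wide; open, the fingers measure 128 mm over their backs; the gripper's body (75 mm by 188 mm) begins 65 mm behind the grasp point.
Start: joints at [1.2, 0.351, 1.652, -0, 1.139, -0.085], TCP at [0.155, 0.528, 0.18] pointing down, gripper open.
Joint ranges: [-2.75, 2.75], [-0.79, 2.1], [0.01, 2.65], [-1.57, 4.71], [0.07, 3.14], [-2.87, 2.87]. Speed limits (rad/s): [2.22, 2.22, 2.79, 3.14, 3.14, 3.14].

INTERFACE

Orientations are given as a unit quaternion [w, x, y, z].
In Python, from cell import robot gives the robot as it stands. The module is installed in compiled form; this text tells all that it offers.
- The arm moves only by the tool play_rows, never from a script. Its argument "plan" is a list that holds one entry, the list of rows, each a list of 7 numbers: the turn, a rotation vector about the tool's x, y, z in rad, then the shift along the tool's x, y, z in mm, then the opening, from 0 (shut) to 1 (fully open). In form: [[[ax, ay, az, x, y, z, claw], ...]]. A call has 1 to 10 rows; each row shifts and turns the commanded pose from where the row before left it, along the tool's axes as they then stand; what a row does not reach is not made up. A row lasts 1/8 s, in which the tool goes at most 62.5 mm and 10.7 degrees, less where a joint would pass 70% of its speed; a pose out of reach is approached as far as the arm can. A call is refused whole if a number of a shift passes 62.5 or a number of a turn 0.188, either way. A call with a gripper value outside its range is refused whole. The fingers move at their own pace and stop on an object; "grip_force" is the grip in N (left out, the last holds). Time passes only in rows, so rows that do not move let the fingers close. It gives the time, the measured TCP pose, the force, the opening and the grip force at its end, in the units of the state.
- robot.get_obs(): the state, without advancing time (a new reading comes with each control period).
- robot.grab_frame(name): name is "scene" or "top"; returns a dict with "frame" (384x512x3 uint8, red, green, blue), "mtx" (3x3 intrinsics, pixels), "rvec" (rotation vector, rad) and "tvec" (3), from world to camera coordinates, as OpenCV has them. Camera axes: x right, y down, z forward; pixel columns grow to the right and rows downward; lengths in m; the calibration is good to about 2 mm. A picture is of the moment at which its call begins. There is no depth.
- robot.close_job(): hands the job in; it is judged then, once.
The state is a dict: "time": time; "qpos": joint angles; "qvel": joint speeds; "joint_torque": joint torques, N m; "tcp_pos": TCP position; "tool_rot": TCP orientation; "contact_force": force on the tool from outside, world axes, zero at the start; "moment": the same for the moment, N m; "gripper_width": finger opening in m; "grip_force": force on a finger pad.
Only numpy, scipy, OpenCV 4.12 (cv2) and the standard library are available. Lean on these libraries where they do the work, as an engineer would, in place of code of your own. Each camera call takes 0.05 s, during which the arm holds its last target. There are 200 camera calls.

## Working session

There is one attempt and no reset: what is moved stays moved. The work goes in short steps, Python scripts to look and compute and a tool call to move; the robot and the scene stay as the last step left them, time stands still between calls to the robot, and variables do not carry over. Pictures are saved under pics/ and viewed, at most 14 in all, crops included, and the job is handed in when it is done.

Besides the shell and the picture viewer there is one more tool, called after "Request:" in YAML: its name, and indented under it one key for each argument. play_rows: Moves the arm, as the interface text tells. Its arguments: {"type":"object","properties":{"plan":{"type":"array"},"grip_force":{"type":"number"}},"required":["plan"]}

```bash
mkdir -p pics; ls
python3 - <<'E'
from cell import robot
import cv2,numpy as np
o=robot.get_obs()
print({k:np.round(v,4).tolist() for k,v in o.items()}, robot.grasp_offset)
for n in("scene","top"):
    f=robot.grab_frame(n); cv2.imwrite(f"pics/{n}0.png",f["frame"][:,:,::-1])
    R=cv2.Rodrigues(np.array(f["rvec"]))[0]; print(n,f["mtx"],R.round(3),(-R.T@np.array(f["tvec"]).ravel()).round(3))
E
```

```text
pics
{'time': 0.0, 'qpos': [1.2004, 0.3512, 1.6524, -0.0, 1.1391, -0.0846], 'qvel': [0.0002, 0.0003, 0.0002, -0.0011, 0.0005, 0.0001], 'joint_torque': [-0.0, -49.7327, -28.526, 0.0699, 0.0257, -0.0001], 'tcp_pos': [0.1549, 0.5273, 0.1794], 'tool_rot': [-0.0001, 0.1424, 0.9898, -0.0006], 'contact_force': [0.6659, -0.6874, -0.0602], 'moment': [-0.0088, 0.0074, 0.036], 'grip_force': 0.0, 'gripper_width': 0.0932} 0.0188
scene [[412.59188472   0.         256.34805264]
 [  0.         412.59188472 190.20743037]
 [  0.           0.           1.        ]] [[ 0.517  0.856  0.013]
 [ 0.558 -0.325 -0.763]
 [-0.649  0.402 -0.646]] [ 1.293 -0.498  0.89 ]
top [[391.57229713   0.         256.52026263]
 [  0.         391.57229713 192.90292887]
 [  0.           0.           1.        ]] [[ 0.001 -1.     0.02 ]
 [-0.996 -0.003 -0.094]
 [ 0.094 -0.02  -0.995]] [ 0.377 -0.004  1.419]
```

View pics/scene0.png

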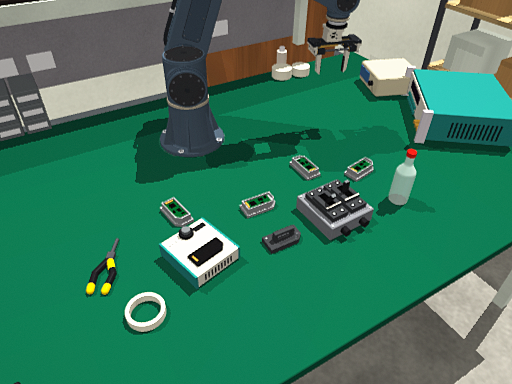

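View pics/top0.png

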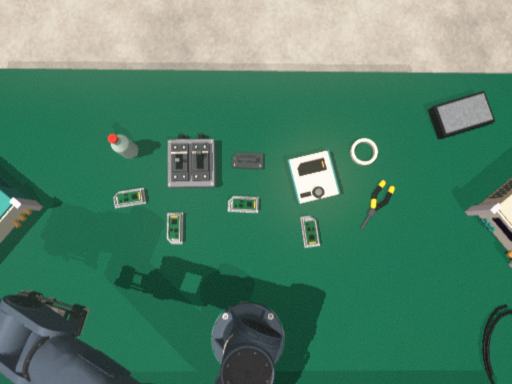

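The scene shows four carriers, the cover between dock and enclosure, and the pliers, tape and bottle clear of the work. In the top view the carriers are near (129,198), (175,228), (243,204) and (310,232), the cover is at (248,160), the dock at (314,177) and the enclosure at (191,162).

Run:
```python
import cv2
a=cv2.imread("pics/top0.png")[130:255,105:345]; b=cv2.imread("pics/scene0.png")[145:290,155:385]
cv2.imwrite("pics/ztop.png",cv2.resize(a,None,fx=3.3,fy=3.3,interpolation=cv2.INTER_CUBIC))
cv2.imwrite("pics/zscene.png",cv2.resize(b,None,fx=3.45,fy=3.45,interpolation=cv2.INTER_CUBIC))
```

```text
(no output)
```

View pics/ztop.png

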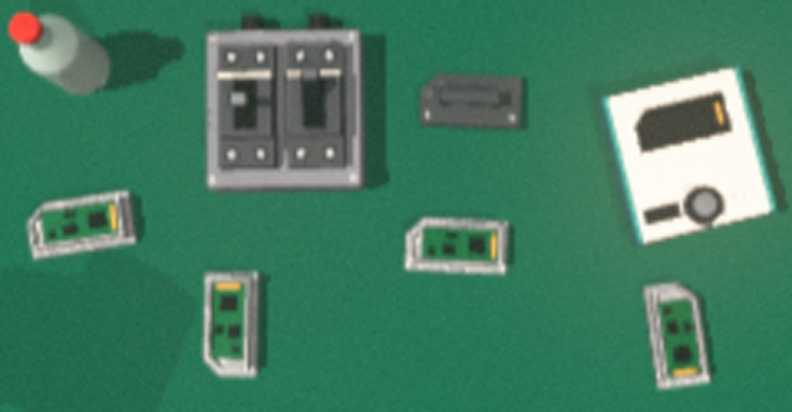

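View pics/zscene.png

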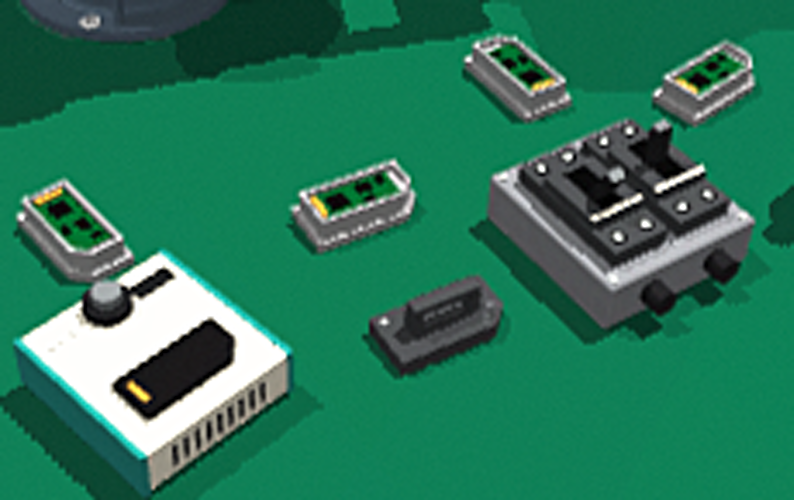

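The crops show the dock yawed about +13°. The tripped toggle is the left (+y) breaker, standing upright, and the right one leans to +x. All the cut corners are visible.

```bash
cat > h.py <<'E'
from cell import robot
import cv2,numpy as np
S=6
def grab(n):
    f=robot.grab_frame(n); R=cv2.Rodrigues(np.array(f["rvec"]))[0]; t=np.array(f["tvec"]).ravel()
    return f["frame"],np.array(f["mtx"]),R,t
def ray(cam,uv,z):
    _,K,R,t=cam; uv=np.atleast_2d(uv).astype(float); c=-R.T@t
    d=np.c_[uv,np.ones(len(uv))]@np.linalg.inv(K).T@R
    return (c+d*((z-c[2])/d[:,2])[:,None])[:,:2]
def proj(cam,p):
    _,K,R,t=cam; q=K@(R@np.asarray(p,float)+t); return q[:2]/q[2]
def up(img): return cv2.resize(img,None,fx=S,fy=S,interpolation=cv2.INTER_CUBIC)
def blobs(mask,amin):  # contours in original pixel coordinates
    cs,_=cv2.findContours(mask.astype(np.uint8),cv2.RETR_EXTERNAL,cv2.CHAIN_APPROX_NONE)
    return [(c[:,0,:]+.5)/S-.5 for c in cs if cv2.contourArea(c)>amin*S*S]
def rect(xy):  # centre, yaw of long axis as y (mod pi), size in mm
    h=cv2.convexHull((xy*1e4).astype(np.float32))
    (cx,cy),(w,l),a=cv2.minAreaRect(h); a=np.radians(a)
    if w>l: w,l,a=l,w,a+np.pi/2
    a=(a+np.pi/2)%np.pi-np.pi/2
    return np.array([cx,cy])/1e4,a,(w/10,l/10)
def find(cam):
    hsv=cv2.cvtColor(up(cam[0]),cv2.COLOR_RGB2HSV); grey=hsv[...,1]<95
    out=[]
    for c in blobs(grey,200):
        ctr=c.mean(0)
        if not(100<ctr[0]<400 and 130<ctr[1]<262): continue
        p,a,s=rect(ray(cam,c,.005))
        out.append((ctr,p,a,s))
    return out
E
python3 - <<'E'
from h import *
cam=grab("top")
for ctr,p,a,s in find(cam): print(ctr.round(0),(p*1000).round(1),np.degrees(a).round(1),np.round(s,1))
u=up(cam[0]); hsv=cv2.cvtColor(u,cv2.COLOR_RGB2HSV)
print("deck")
for c in blobs((hsv[...,2]>190)&(hsv[...,1]<60),600):
    if 280<c.mean(0)[0]<350:
        p,a,s=rect(ray(cam,c,.05)); print((p*1000).round(1),np.degrees(a).round(1),np.round(s,1))
print("nest")
m=(hsv[...,2]<110); 
for c in blobs(m,100):
    k=c.mean(0)
    if 290<k[0]<340 and 150<k[1]<180:
        p,a,s=rect(ray(cam,c,.058)); print(k.round(1),(p*1000).round(1),np.degrees(a).round(1),np.round(s,1))
E
```

```text
[309. 232.] [ 373.4 -224.7] -82.4 [ 63.3 117.5]
[175. 227.] [383.4 260.2] -89.3 [ 62. 117.]
[244. 204.] [469.9  16.4] -2.6 [ 63.1 115.1]
[130. 198.] [492.1 425.9] 9.4 [ 63.6 117.7]
[248. 161.] [6.301e+02 6.000e-01] -2.1 [ 59.6 113.9]
[313. 177.] [ 571.  -240.8] -76.3 [151.4 175.8]
[364. 151.] [ 664.3 -427.8] 49.4 [104.1 108.8]
[191. 162.] [626.7 205.7] -88.6 [177.5 197.5]
[122. 145.] [683.6 457.5] -35.9 [ 69.3 131.3]
deck
[ 565.1 -233.1] -76.2 [143.3 162. ]
nest
[312.8 166.4] [ 598.5 -224.5] 14.0 [41.  96.6]
[336.5 172.4] [ 579.3 -314.4] -76.6 [ 13.8 158.4]
```

Run:
```python
from h import *
cam=grab("scene"); top=grab("top")
hsv=cv2.cvtColor(up(cam[0]),cv2.COLOR_RGB2HSV)
p0=proj(cam,[.565,-.233,.05])
for c in blobs((hsv[...,2]>190)&(hsv[...,1]<60),300):
    if np.hypot(*(c.mean(0)-p0))<40:
        P=ray(cam,c,.05); h=cv2.convexHull((P*1e4).astype(np.float32))
        print("deck scene",[x.round(1) if not np.isscalar(x) else x for x in (rect(P)[0]*1000,)],np.degrees(rect(P)[1]),rect(P)[2])
n=proj(cam,[.5988,-.2246,.058]); print("nest proj",n)
for c in blobs(hsv[...,2]<70,80):
    if np.hypot(*(c.mean(0)-n))<15: p,a,s=rect(ray(cam,c,.058));print("nest scene",p*1000,np.degrees(a),s)
# start button + toggle tip crops
cams={'t':top,'s':cam}
def crop(cm,p,r):
    q=proj(cm,p); x,y=q.astype(int); print("crop origin",x-r,y-r); return cv2.resize(cm[0][y-r:y+r,x-r:x+r,::-1],(390,390),interpolation=cv2.INTER_NEAREST)
cv2.imwrite("pics/tog.png",np.hstack([crop(top,[.63,.21,.1],26),crop(cam,[.63,.21,.1],39)]))
```

```text
deck scene [array([ 569.1, -229.4])] -76.30942630767821 (141.8526611328125, 162.264599609375)
nest proj [205.26318618 249.66359004]
nest scene [ 605.54179687 -223.33330078] 13.671607971191413 (48.05989990234375, 100.43991088867188)
crop origin 159 128
crop origin 302 151
```

View pics/tog.png

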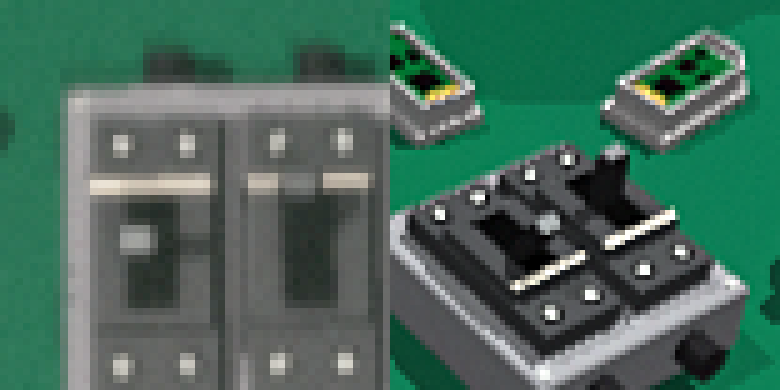

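Run:
```python
from h import *
top=grab("top");sc=grab("scene")
def tri(a,b):
    A=[];B=[]
    for cm,uv in((top,a),(sc,b)):
        _,K,R,t=cm;c=-R.T@t;d=R.T@np.linalg.inv(K)@[*uv,1];d/=np.linalg.norm(d);M=np.eye(3)-np.outer(d,d);A.append(M);B.append(M@c)
    return np.linalg.lstsq(np.vstack(A),np.hstack(B),rcond=None)[0]*1000
print("tripped tip",tri((176.9,159.5),(345.9,180.9)),ray(top,(176.9,159.5),.115)*1000,ray(sc,(345.9,180.9),.115)*1000)
print("healthy tip",ray(top,(198.5,152.5),.1095)*1000,ray(sc,(333.1,194.9),.1095)*1000)
hsv=cv2.cvtColor(up(top[0]),cv2.COLOR_RGB2HSV)
# IK check of start pose / start TCP view
o=robot.get_obs();print(proj(top,o["tcp_pos"]),proj(sc,o["tcp_pos"]))
# start button
cand=ray(top,(105+704/3.3,130+205/3.3),.065)*1000;print("button",cand)
```

```text
tripped tip [612.22446563 237.79450961 114.54803075] [[611.46395394 236.78984329]] [[613.0101222  238.49611747]]
healthy tip [[636.76117242 165.52327284]] [[639.30841981 168.84739444]]
[ 74.9398213  302.18075262] [328.25340253  80.68236349]
button [[ 507.61836748 -247.27415727]]
```

Tripped tip is at about (612, 238, 115) mm and the healthy tip at about (638, 167). Next I move beyond the tripped toggle with shut fingers.

Request:
play_rows:
  plan:
    - [[0,0,-0.143,0,0,0,0],[0,0,-0.143,0,0,0,0],[0,0,0,-60,-36,0,0],[0,0,0,-50,-30,0,0],[0,0,0,-50,-30,0,0],[0,0,0,-50,-30,0,0],[0,0,0,-50,-30,0,0],[0,0,0,-50,-30,0,0],[0,0,0,-50,-30,0,0],[0,0,0,-50,-30,0,0]]
  grip_force: 20

```text
time: 1.6
tcp_pos: [0.5602, 0.2844, 0.18]
tool_rot: [0.0, -0.0, 1.0, 0.0]
contact_force: [0.1, 0.8, -0.1]
gripper_width: 0.0012
grip_force: 0.0
```

Request:
play_rows:
  plan:
    - [[0,0,0,-40,-12,0,0],[0,0,0,-35,-9,0,0],[0,0,0,0,0,0,0],[0,0,0,0,0,0,0],[0,0,0,0,0,0,0]]

```text
time: 2.22
tcp_pos: [0.6328, 0.2652, 0.1802]
tool_rot: [-0.0, -0.001, 1.0, 0.0]
contact_force: [0.7, -0.0, -0.7]
gripper_width: 0.0007
grip_force: 0.0
```

Request:
play_rows:
  plan:
    - [[0,0,0,-10,-26,0,0],[0,0,0,0,0,30,0],[0,0,0,0,0,30,0],[0,0,0,0,0,20,0],[0,0,0,0,0,0,0]]

```text
time: 2.85
tcp_pos: [0.6428, 0.2388, 0.0989]
tool_rot: [-0.001, -0.0, 1.0, -0.0]
contact_force: [0.0, 0.9, 0.1]
gripper_width: 0.0004
grip_force: 0.0
```

Request:
play_rows:
  plan:
    - [[0,0,0,5,0,0,0],[0,0,0,5,0,0,0],[0,0,0,5,0,0,0],[0,0,0,4,0,0,0],[0,0,0,4,0,0,0],[0,0,0,0,0,0,0]]

```text
time: 3.6
tcp_pos: [0.6205, 0.2387, 0.1]
tool_rot: [-0.0, -0.0, 1.0, -0.0]
contact_force: [-1.3, 0.0, 0.4]
gripper_width: 0.0004
grip_force: 0.0
```

Request:
play_rows:
  plan:
    - [[0,0,0,3,0,0,0],[0,0,0,3,0,0,0],[0,0,0,3,0,0,0],[0,0,0,0,0,0,0]]

```text
time: 4.1
tcp_pos: [0.6115, 0.2387, 0.1]
tool_rot: [-0.0, -0.0, 1.0, -0.0]
contact_force: [0.2, 0.0, 0.1]
gripper_width: 0.0005
grip_force: 0.0
```

Request:
play_rows:
  plan:
    - [[0,0,0,2,0,0,0],[0,0,0,2,0,0,0],[0,0,0,0,0,0,0]]

```text
time: 4.47
tcp_pos: [0.6076, 0.2386, 0.0999]
tool_rot: [-0.0, -0.0, 1.0, -0.0]
contact_force: [-0.3, -0.4, -0.4]
gripper_width: 0.001
grip_force: 0.0
```

Request:
play_rows:
  plan:
    - [[0,0,0,2,0,0,0],[0,0,0,1,0,0,0],[0,0,0,0,0,0,0]]

```text
time: 4.85
tcp_pos: [0.6046, 0.2386, 0.0999]
tool_rot: [-0.0, -0.0, 1.0, 0.0]
contact_force: [0.0, -0.1, -0.5]
gripper_width: 0.0004
grip_force: 0.0
```

Request:
play_rows:
  plan:
    - [[0,0,0,1.5,0,0,0],[0,0,0,0,0,0,0]]

```text
time: 5.1
tcp_pos: [0.6031, 0.2386, 0.0999]
tool_rot: [0.0, -0.0, 1.0, 0.0]
contact_force: [-0.1, 0.3, 0.1]
gripper_width: 0.0008
grip_force: 0.0
```

Run:
```python
from h import *
sc=grab("scene"); x,y=proj(sc,[.61,.21,.1]).astype(int)
cv2.imwrite("pics/off.png",cv2.resize(sc[0][y-40:y+40,x-40:x+40,::-1],(480,480),interpolation=cv2.INTER_CUBIC));print(robot.get_obs()["contact_force"])
```

```text
[ 0.08093897 -0.60214752 -0.36208846]
```

View pics/off.png

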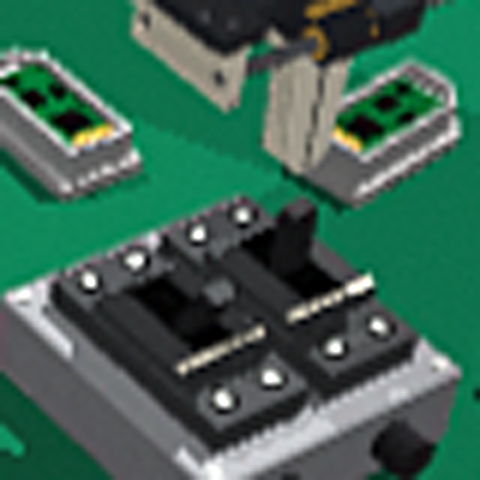

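Run:
```python
from h import *
sc=grab("scene");o=robot.get_obs(); x,y=proj(sc,[.61,.21,.1]).astype(int);print(x-40,y-40,proj(sc,o["tcp_pos"]),((proj(sc,o["tcp_pos"])-[x-40,y-40])*6).round(), o["time"],o["tcp_pos"])
cv2.imwrite("pics/off2.png",sc[0][:300,150:,::-1])
```

```text
297 147 [343.04346361 182.97742527] [276. 216.] 5.2 [0.60316787 0.23862674 0.09994685]
```

View pics/off2.png

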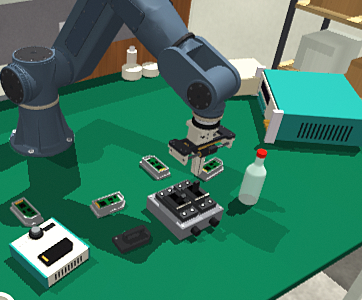

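Request:
play_rows:
  plan:
    - [[0,0,0,-5,0,0,0],[0,0,0,0,0,-60,0],[0,0,0,0,0,-40,0],[0,0,0,60,0,0,0],[0,0,0,60,0,0,0],[0,0,0,60,0,0,0],[0,0,0,0,0,0,0],[0,0,0,0,0,0,0]]

```text
time: 6.2
tcp_pos: [0.4292, 0.2389, 0.2005]
tool_rot: [0.001, -0.0, 1.0, 0.0]
contact_force: [0.1, 0.0, -0.2]
gripper_width: 0.0001
grip_force: 0.0
```

Run:
```python
from h import *
sc=grab("scene");top=grab("top");o=robot.get_obs()
def crop(cm,r,ps):
    x,y=proj(cm,[.57,.21,.1]).astype(int)
    im=cm[0][y-r:y+r,x-r:x+r,::-1]; im=cv2.resize(im,(396,396),interpolation=cv2.INTER_CUBIC)
    for p in ps:
        q=(proj(cm,p)-[x-r,y-r])*396/(2*r); cv2.circle(im,tuple(int(v) for v in q),3,(0,0,255),1)
    print(x-r,y-r); return im
cv2.imwrite("pics/off3.png",np.hstack([crop(top,45,[o["tcp_pos"]]),crop(sc,50,[o["tcp_pos"]])]));print(o["tcp_pos"])
```

```text
140 127
278 130
[0.42949046 0.23868133 0.20003968]
```

View pics/off3.png

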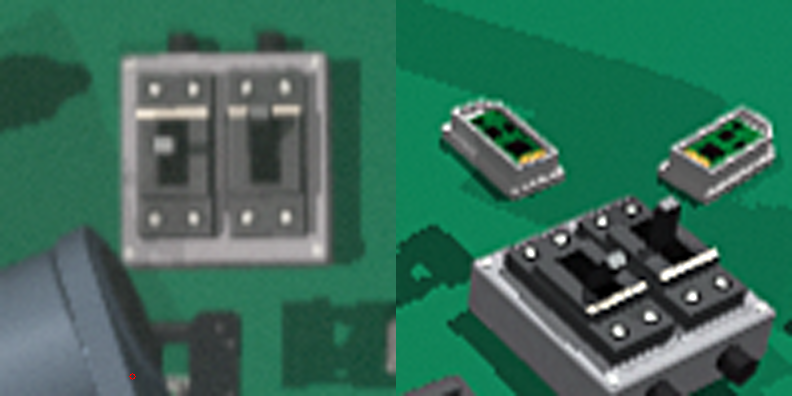

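Run:
```python
from h import *
sc=grab("scene");o=robot.get_obs();T=o["tcp_pos"]
x,y=proj(sc,T).astype(int);r=30
im=cv2.resize(sc[0][y-r-10:y+r-10,x-r:x+r,::-1],(600,600),interpolation=cv2.INTER_CUBIC)
for dz in(0,.0188,.0838):
    q=(proj(sc,T+[0,0,dz])-[x-r,y-r-10])*10; cv2.circle(im,tuple(int(v) for v in q),4,(0,0,255),1)
cv2.imwrite("pics/fing.png",im)
```

```text
(no output)
```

View pics/fing.png

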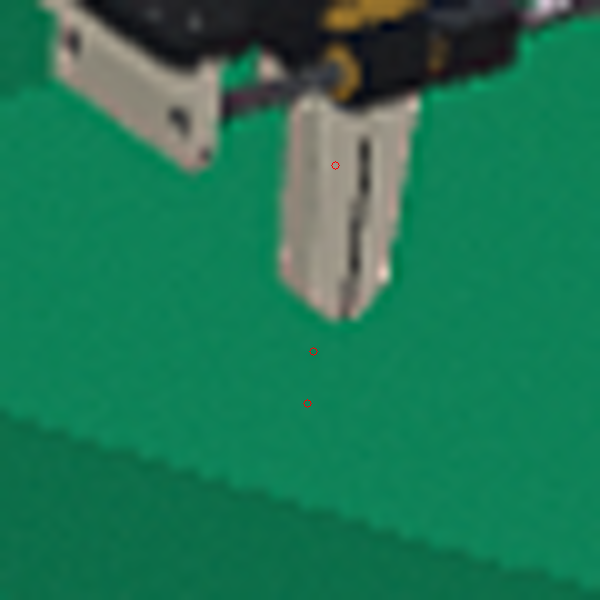

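The toggle did not move. The shut fingers are drawn about 30 mm above the projected TCP, tip at (345,315) against (308,404) in the crop. I'll check that with a gentle touch on bare bench.

Request:
play_rows:
  plan:
    - [[0,0,0,-40,-40,0,0],[0,0,0,0,0,50,0],[0,0,0,0,0,50,0],[0,0,0,0,0,40,0],[0,0,0,0,0,30,0],[0,0,0,0,0,15,0],[0,0,0,0,0,5,0],[0,0,0,0,0,0,0],[0,0,0,0,0,0,0]]

```text
time: 7.48
tcp_pos: [0.4689, 0.1988, 0.0108]
tool_rot: [0.001, -0.0, 1.0, 0.0]
contact_force: [0.5, -0.0, 0.2]
gripper_width: 0.0004
grip_force: 0.0
```

Run:
```python
from h import *
o=robot.get_obs();T=o["tcp_pos"];print(T)
ims=[]
for n in("scene","top"):
    sc=grab(n);x,y=proj(sc,T).astype(int);r=30
    im=cv2.resize(sc[0][y-r-10:y+r-10,x-r:x+r,::-1],(396,396),interpolation=cv2.INTER_CUBIC)
    for dz in(0,.0188,.0838):
        q=(proj(sc,T+[0,0,dz])-[x-r,y-r-10])*6.6; cv2.circle(im,tuple(int(v) for v in q),3,(0,0,255),1)
    ims.append(im)
cv2.imwrite("pics/fing2.png",np.hstack(ims))
```

```text
[0.46885093 0.19879756 0.01082768]
```

View pics/fing2.png

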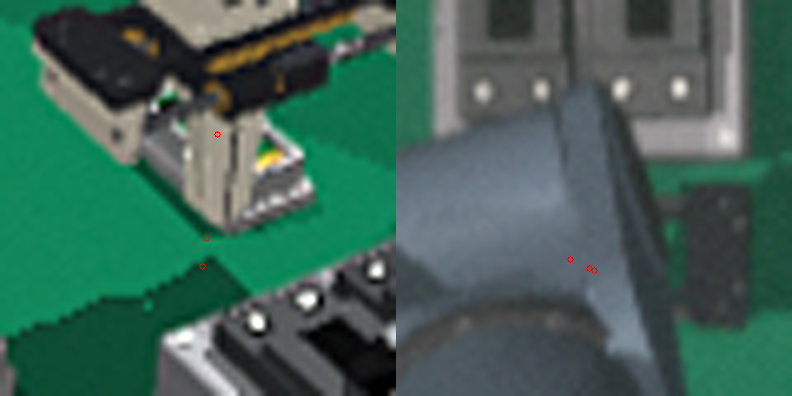

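Request:
play_rows:
  plan:
    - [[0,0,0,0,0,4,0],[0,0,0,0,0,3,0],[0,0,0,0,0,2,0],[0,0,0,0,0,0,0]]

```text
time: 8.07
tcp_pos: [0.468, 0.1986, 0.0007]
tool_rot: [-0.0, -0.0, 1.0, -0.0]
contact_force: [0.1, -0.9, 0.4]
gripper_width: 0.0004
grip_force: 0.0
```

Request:
play_rows:
  plan:
    - [[0,0,0,0,0,2,0],[0,0,0,0,0,2,0],[0,0,0,0,0,0,0]]

```text
time: 8.45
tcp_pos: [0.4681, 0.1986, -0.0032]
tool_rot: [-0.0, -0.0, 1.0, -0.0]
contact_force: [-0.1, -0.4, -0.8]
gripper_width: 0.0005
grip_force: 0.0
```

Request:
play_rows:
  plan:
    - [[0,0,0,0,0,3,0],[0,0,0,0,0,3,0],[0,0,0,0,0,3,0],[0,0,0,0,0,3,0],[0,0,0,0,0,0,0]]

```text
time: 9.07
tcp_pos: [0.468, 0.1985, -0.0153]
tool_rot: [-0.0, -0.0, 1.0, -0.0]
contact_force: [-0.6, -0.0, 0.1]
gripper_width: 0.0006
grip_force: 0.0
```

Request:
play_rows:
  plan:
    - [[0,0,0,0,0,2,0],[0,0,0,0,0,2,0],[0,0,0,0,0,0,0]]

```text
time: 9.45
tcp_pos: [0.4681, 0.1986, -0.0192]
tool_rot: [-0.0, -0.0, 1.0, -0.0]
contact_force: [-0.4, -0.5, 0.3]
gripper_width: 0.0004
grip_force: 0.0
```

Request:
play_rows:
  plan:
    - [[0,0,0,0,0,2,0],[0,0,0,0,0,0,0]]

```text
time: 9.7
tcp_pos: [0.4681, 0.1986, -0.0212]
tool_rot: [-0.0, -0.0, 1.0, -0.0]
contact_force: [0.4, 0.4, 0.0]
gripper_width: 0.0007
grip_force: 0.0
```

Request:
play_rows:
  plan:
    - [[0,0,0,0,0,2,0],[0,0,0,0,0,0,0]]

```text
time: 9.95
tcp_pos: [0.4681, 0.1986, -0.0232]
tool_rot: [-0.0, -0.0, 1.0, -0.0]
contact_force: [0.2, 0.9, -0.6]
gripper_width: 0.0002
grip_force: 0.0
```

Request:
play_rows:
  plan:
    - [[0,0,0,0,0,1.5,0],[0,0,0,0,0,0,0]]

```text
time: 10.2
tcp_pos: [0.4681, 0.1986, -0.0247]
tool_rot: [-0.0, -0.0, 1.0, -0.0]
contact_force: [0.6, 0.3, -0.3]
gripper_width: 0.0005
grip_force: 0.0
```

Request:
play_rows:
  plan:
    - [[0,0,0,0,0,1.5,0],[0,0,0,0,0,0,0]]

```text
time: 10.45
tcp_pos: [0.4681, 0.1986, -0.0262]
tool_rot: [-0.0, -0.0, 1.0, -0.0]
contact_force: [-0.5, -0.4, -0.0]
gripper_width: 0.0005
grip_force: 0.0
```

Request:
play_rows:
  plan:
    - [[0,0,0,0,0,1.5,0],[0,0,0,0,0,0,0]]

```text
time: 10.7
tcp_pos: [0.4681, 0.1986, -0.0277]
tool_rot: [-0.0, -0.0, 1.0, -0.0]
contact_force: [0.7, -0.5, -0.8]
gripper_width: 0.0006
grip_force: 0.0
```

Run:
```python
from h import *
o=robot.get_obs();T=o["tcp_pos"];print(T,o["qpos"],o["contact_force"])
sc=grab("scene");x,y=proj(sc,[T[0],T[1],0]).astype(int);r=25
im=cv2.resize(sc[0][y-r-5:y+r-5,x-r:x+r,::-1],(500,500),interpolation=cv2.INTER_CUBIC)
for z in(0,.0188,.0838):
    q=(proj(sc,[T[0],T[1],z])-[x-r,y-r-5])*10; cv2.circle(im,tuple(int(v) for v in q),3,(0,0,255),1)
cv2.imwrite("pics/fing3.png",im)
```

```text
[ 0.46812941  0.19856363 -0.02767051] [ 3.09597584e-01  5.96850006e-01  1.89477580e+00 -2.26363862e-05
  6.50123129e-01 -1.26138414e+00] [ 0.66145558 -0.50670058 -0.79496688]
```

View pics/fing3.png

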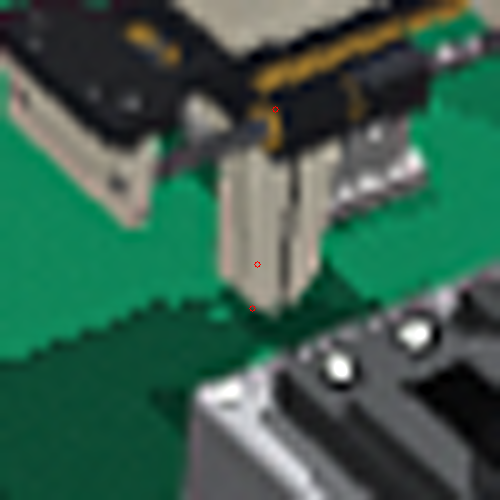

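Request:
play_rows:
  plan:
    - [[0,0,0,0,0,1.5,0],[0,0,0,0,0,0,0]]

```text
time: 11.0
tcp_pos: [0.4681, 0.1986, -0.0292]
tool_rot: [-0.0, -0.0, 1.0, -0.0]
contact_force: [-0.5, -0.3, 0.7]
gripper_width: 0.0005
grip_force: 0.0
```

Request:
play_rows:
  plan:
    - [[0,0,0,0,0,1,0],[0,0,0,0,0,0,0]]

```text
time: 11.25
tcp_pos: [0.4681, 0.1986, -0.0301]
tool_rot: [-0.0, -0.0, 1.0, -0.0]
contact_force: [-0.6, -0.6, 0.3]
gripper_width: 0.0003
grip_force: 0.0
```

Request:
play_rows:
  plan:
    - [[0,0,0,0,0,1,0],[0,0,0,0,0,0,0]]

```text
time: 11.5
tcp_pos: [0.4681, 0.1986, -0.0311]
tool_rot: [-0.0, -0.0, 1.0, -0.0]
contact_force: [-0.0, -0.3, -0.7]
gripper_width: 0.0005
grip_force: 0.0
```

Request:
play_rows:
  plan:
    - [[0,0,0,0,0,1,0],[0,0,0,0,0,0,0]]

```text
time: 11.75
tcp_pos: [0.4681, 0.1986, -0.0321]
tool_rot: [-0.0, -0.0, 1.0, -0.0]
contact_force: [0.4, -1.0, -1.0]
gripper_width: 0.0005
grip_force: 0.0
```

Request:
play_rows:
  plan:
    - [[0,0,0,0,0,1,0],[0,0,0,0,0,0,0]]

```text
time: 12.0
tcp_pos: [0.4681, 0.1986, -0.0332]
tool_rot: [-0.0, -0.0, 1.0, -0.0]
contact_force: [0.6, 0.7, -0.4]
gripper_width: 0.0004
grip_force: 0.0
```

Request:
play_rows:
  plan:
    - [[0,0,0,0,0,1,0],[0,0,0,0,0,0,0]]

```text
time: 12.25
tcp_pos: [0.4681, 0.1986, -0.0342]
tool_rot: [-0.0, -0.0, 1.0, -0.0]
contact_force: [0.1, -0.5, 0.3]
gripper_width: 0.0003
grip_force: 0.0
```

Request:
play_rows:
  plan:
    - [[0,0,0,0,0,1,0],[0,0,0,0,0,0,0]]

```text
time: 12.5
tcp_pos: [0.4681, 0.1986, -0.0352]
tool_rot: [-0.0, -0.0, 1.0, -0.0]
contact_force: [0.7, -0.2, 0.8]
gripper_width: 0.0006
grip_force: 0.0
```

Request:
play_rows:
  plan:
    - [[0,0,0,0,0,1,0],[0,0,0,0,0,0,0]]

```text
time: 12.75
tcp_pos: [0.4682, 0.1986, -0.0361]
tool_rot: [-0.0, -0.0, 1.0, -0.0]
contact_force: [-0.8, 0.1, 1.5]
gripper_width: 0.0002
grip_force: 0.0
```

Request:
play_rows:
  plan:
    - [[0,0,0,0,0,1,0],[0,0,0,0,0,0,0]]

```text
time: 13.0
tcp_pos: [0.4681, 0.1986, -0.0371]
tool_rot: [-0.0, -0.0, 1.0, -0.0]
contact_force: [0.4, -0.4, -0.4]
gripper_width: 0.0008
grip_force: 0.0
```

Request:
play_rows:
  plan:
    - [[0,0,0,0,0,0.5,0],[0,0,0,0,0,0,0]]

```text
time: 13.25
tcp_pos: [0.4682, 0.1986, -0.0376]
tool_rot: [0.0, -0.0, 1.0, -0.0]
contact_force: [-0.1, -0.6, 1.1]
gripper_width: 0.0007
grip_force: 0.0
```

Request:
play_rows:
  plan:
    - [[0,0,0,0,0,1,0],[0,0,0,0,0,0,0]]

```text
time: 13.5
tcp_pos: [0.4683, 0.1986, -0.0384]
tool_rot: [0.0, -0.0, 1.0, 0.0]
contact_force: [-0.8, 0.3, 4.1]
gripper_width: 0.0004
grip_force: 2.0
```

Request:
play_rows:
  plan:
    - [[0,0,0,0,0,1,0],[0,0,0,0,0,0,0]]

```text
time: 13.75
tcp_pos: [0.4683, 0.1986, -0.0385]
tool_rot: [0.0, -0.0, 1.0, -0.0]
contact_force: [-5.8, -2.7, 20.5]
gripper_width: 0.0004
grip_force: 10.1
```

Request:
play_rows:
  plan:
    - [[0,0,0,0,0,1,0],[0,0,0,0,0,0,0]]

```text
time: 14.0
tcp_pos: [0.4684, 0.1986, -0.0386]
tool_rot: [0.0, -0.0, 1.0, 0.0]
contact_force: [-9.4, -4.3, 36.9]
gripper_width: 0.0005
grip_force: 18.0
```

Run:
```python
from h import *
o=robot.get_obs();T=o["tcp_pos"];print(T,o["contact_force"])
sc=grab("scene");x,y=proj(sc,[T[0],T[1],0]).astype(int);r=20
im=cv2.resize(sc[0][y-r-2:y+r-2,x-r:x+r,::-1],(400,400),interpolation=cv2.INTER_CUBIC)
q=(proj(sc,[T[0],T[1],0])-[x-r,y-r-2])*10; cv2.circle(im,tuple(int(v) for v in q),3,(0,0,255),1);print(q)
cv2.imwrite("pics/fing4.png",im)
```

```text
[ 0.46835893  0.19863739 -0.03855147] [-9.43211083 -4.26546978 36.92927679]
[203.3088641  228.37524758]
```

View pics/fing4.png

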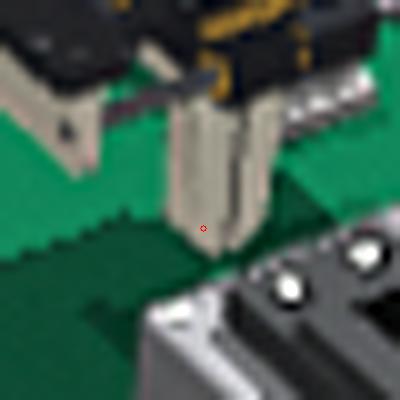

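The bench contact comes at a reported z of -38 mm, so true tip z is reported z plus 38 mm. Next I redo the toggle push with that correction.

Request:
play_rows:
  plan:
    - [[0,0,0,0,0,-30,0],[0,0,0,0,0,-60,0],[0,0,0,0,0,-60,0],[0,0,0,-58,13,0,0],[0,0,0,-58,13,0,0],[0,0,0,-58,13,0,0],[0,0,0,0,0,0,0],[0,0,0,0,0,25,0],[0,0,0,0,0,25,0],[0,0,0,0,0,0,0]]

```text
time: 15.3
tcp_pos: [0.6402, 0.2371, 0.0576]
tool_rot: [-0.002, -0.0, 1.0, -0.001]
contact_force: [0.6, -0.6, -0.1]
gripper_width: 0.0004
grip_force: 0.0
```

Request:
play_rows:
  plan:
    - [[0,0,0,5,0,0,0],[0,0,0,5,0,0,0],[0,0,0,5,0,0,0],[0,0,0,3,0,0,0],[0,0,0,3,0,0,0],[0,0,0,0,0,0,0]]

```text
time: 16.05
tcp_pos: [0.6222, 0.2377, 0.0604]
tool_rot: [0.001, -0.0, 1.0, 0.0]
contact_force: [4.5, 0.1, 1.6]
gripper_width: 0.0011
grip_force: 2.4
```

Request:
play_rows:
  plan:
    - [[0,0,0,3,0,0,0],[0,0,0,3,0,0,0],[0,0,0,2,0,0,0],[0,0,0,0,0,0,0]]

```text
time: 16.55
tcp_pos: [0.6139, 0.2376, 0.0597]
tool_rot: [0.001, -0.0, 1.0, 0.0]
contact_force: [5.1, -0.6, -1.3]
gripper_width: 0.0003
grip_force: 2.1
```

Request:
play_rows:
  plan:
    - [[0,0,0,2,0,0,0],[0,0,0,2,0,0,0],[0,0,0,0,0,0,0]]

```text
time: 16.92
tcp_pos: [0.6099, 0.2377, 0.0598]
tool_rot: [0.001, -0.0, 1.0, 0.0]
contact_force: [5.2, -0.6, -0.6]
gripper_width: 0.0004
grip_force: 2.1
```

Now it is pushing at about 5 N.

Request:
play_rows:
  plan:
    - [[0,0,0,2,0,0,0],[0,0,0,1.5,0,0,0],[0,0,0,0,0,0,0]]

```text
time: 17.3
tcp_pos: [0.6088, 0.2378, 0.0607]
tool_rot: [0.004, -0.0, 1.0, 0.001]
contact_force: [12.9, 0.2, -1.1]
gripper_width: 0.0003
grip_force: 5.8
```

Request:
play_rows:
  plan:
    - [[0,0,0,1,0,0,0],[0,0,0,0,0,0,0]]

```text
time: 17.55
tcp_pos: [0.6085, 0.2379, 0.0609]
tool_rot: [0.004, -0.0, 1.0, 0.001]
contact_force: [17.0, 0.2, -2.3]
gripper_width: 0.0006
grip_force: 7.0
```

Request:
play_rows:
  plan:
    - [[0,0,0,1,0,0,0],[0,0,0,0,0,0,0]]

```text
time: 17.8
tcp_pos: [0.6083, 0.2379, 0.0612]
tool_rot: [0.005, 0.0, 1.0, 0.001]
contact_force: [19.1, -0.3, -2.2]
gripper_width: 0.0006
grip_force: 8.1
```

Toggle is against its off stop: force jumped from 5 to 19 N. Now retreat, turn and go above the middle carrier.

Request:
play_rows:
  plan:
    - [[0,0,0,-10,0,0,0],[0,0,0,0,0,-50,0],[0,0,0,0,0,-50,0],[0,0,0.18,0,0,0,1],[0,0,0.18,0,0,0,1],[0,0,0.18,0,0,0,1],[0,0,0.18,0,0,0,1],[0,0,0.18,0,0,0,1],[0,0,0.18,0,0,0,1],[0,0,0.18,0,0,0,1]]

```text
time: 19.05
tcp_pos: [0.613, 0.2376, 0.159]
tool_rot: [-0.001, 0.591, 0.806, -0.001]
contact_force: [0.3, -0.5, 0.4]
gripper_width: 0.0662
grip_force: 0.0
```

Request:
play_rows:
  plan:
    - [[0,0,0.18,0,0,0,1],[0,0,0.176,0,0,0,1],[0,0,0,-46,-27,0,1],[0,0,0,-46,-27,0,1],[0,0,0,-46,-27,0,1],[0,0,0,-46,-27,0,1],[0,0,0,-44,-27,0,1],[0,0,0,0,0,0,1],[0,0,0,0,0,0,1]]

```text
time: 20.18
tcp_pos: [0.4688, 0.0162, 0.1595]
tool_rot: [-0.0, 0.723, 0.691, 0.0]
contact_force: [0.4, 0.6, 0.0]
gripper_width: 0.0932
grip_force: 0.0
```

```bash
cat >> h.py <<'E'
def plan(x,y,adeg=None):  # tool turn and shift (mm) to reach world x,y (mm), tool x at adeg
    o=robot.get_obs(); T=o["tcp_pos"]*1000; w,i,j,k=o["tool_rot"]
    a=np.arctan2(2*(i*j+w*k),1-2*(j*j+k*k)); a2=a if adeg is None else np.radians(adeg)
    d=np.array([x,y])-T[:2]; c,s=np.cos(a2),np.sin(a2)
    t=(a2-a+np.pi)%(2*np.pi)-np.pi
    print("at",T.round(1),"a",np.degrees(a).round(2),"| turn z",round(-t,3),"shift",round(c*d[0]+s*d[1],1),round(s*d[0]-c*d[1],1),"q6",o["qpos"][5].round(2),"t",round(o["time"],1))
E
python3 - <<'E'
from h import *
for ctr,p,a,s in find(grab("top")): print(ctr.round(0),(p*1000).round(1),np.degrees(a).round(1),np.round(s,1))
sc=grab("scene"); hsv=cv2.cvtColor(up(sc[0]),cv2.COLOR_RGB2HSV)
t=proj(sc,[.615-.024,.237,.1095]); print("off tip expected px",t)
plan(470,16,87.4)
E
```

```text
[309. 231.] [ 374.  -224.3] -82.2 [ 63.  118.5]
[175. 227.] [383.3 260.5] -89.9 [ 62.7 116.6]
[130. 198.] [492.  425.6] 9.1 [ 63.3 118.2]
[313. 177.] [ 569.2 -240.6] -76.2 [152.  178.3]
[364. 151.] [ 664.5 -427.9] 49.6 [104.1 108.5]
[122. 145.] [683.6 457.4] -35.4 [ 68.9 131.4]
off tip expected px [340.48687466 178.52655127]
at [469.   16.7 159.4] a 87.47 | turn z 0.001 shift -0.6 1.1 q6 -0.02 t 20.3
```

Request:
play_rows:
  plan:
    - [[0,0,0,0,0,50,1],[0,0,0,0,0,50,1],[0,0,0,0,0,40,1],[0,0,0,0,0,25,1],[0,0,0,0,0,13,1],[0,0,0,0,0,5,1],[0,0,0,0,0,0,1],[0,0,0,0,0,0,0.35],[0,0,0,0,0,0,0.3],[0,0,0,0,0,0,0.3]]
  grip_force: 25

```text
time: 21.52
tcp_pos: [0.4688, 0.0159, -0.0232]
tool_rot: [0.0, 0.723, 0.691, 0.0]
contact_force: [0.3, 1.1, -0.3]
gripper_width: 0.068
grip_force: 0.0
```

Request:
play_rows:
  plan:
    - [[0,0,0,0,0,0,0.3],[0,0,0,0,0,0,0.3],[0,0,0,0,0,0,0.3],[0,0,0,0,0,0,0.3]]

```text
time: 22.02
tcp_pos: [0.4687, 0.0159, -0.0235]
tool_rot: [0.0, 0.723, 0.691, 0.0]
contact_force: [1.6, -1.3, 0.8]
gripper_width: 0.045
grip_force: 25.0
```

Gripped at 45 mm wide. Before relying on the top camera, I release this carrier, now centred at a known robot pose, to calibrate the camera. Meanwhile I go for the carrier beside the dock.

Request:
play_rows:
  plan:
    - [[0,0,0,0,0,0,1],[0,0,0,0,0,0,1],[0,0,0,0,0,0,1],[0,0,0,0,0,-30,1],[0,0,0,0,0,-55,1],[0,0,0,0,0,-55,1],[0,0,0.174,0,0,-40,1],[0,0,0.174,0,0,0,1],[0,0,0.174,0,0,0,1],[0,0,0.174,0,0,0,1]]

```text
time: 23.28
tcp_pos: [0.4684, 0.0159, 0.1565]
tool_rot: [-0.0, 0.916, 0.4, -0.0]
contact_force: [-0.3, -0.4, -0.0]
gripper_width: 0.0929
grip_force: 0.0
```

Request:
play_rows:
  plan:
    - [[0,0,0.174,0,0,0,1],[0,0,0.174,0,0,0,1],[0,0,0.174,0,0,0,1],[0,0,0.17,0,0,0,1],[0,0,0,-25,45,0,1],[0,0,0,-25,45,0,1],[0,0,0,-25,45,0,1],[0,0,0,-25,45,0,1],[0,0,0,-26,45,0,1],[0,0,0,0,0,0,1]]

```text
time: 24.52
tcp_pos: [0.3735, -0.2265, 0.1564]
tool_rot: [0.0, 0.998, 0.067, -0.0]
contact_force: [-0.9, 0.2, 0.1]
gripper_width: 0.093
grip_force: 0.0
```

Run:
```python
from h import *
for _ in range(2):
  for ctr,p,a,s in find(grab("top")): print(ctr.round(0),(p*1000).round(1),np.degrees(a).round(1),np.round(s,1))
# scene check on carrier C: board-top silhouette hull at z 5 not valid; grey blob only
plan(374,-224.5,7.8)
```

```text
[175. 227.] [383.6 260.6] -89.9 [ 62.4 116. ]
[243. 205.] [467.6  16.3] -2.7 [ 62.8 115.3]
[130. 198.] [492.  425.6] 9.3 [ 63.1 118.2]
[257. 162.] [626.5 -34.3] -2.6 [ 60.1 116.7]
[313. 177.] [ 570.7 -240.7] -76.2 [151.7 175.9]
[364. 151.] [ 664.3 -427.8] 49.5 [104.1 108.8]
[191. 162.] [626.5 206. ] -88.2 [177.4 198.4]
[122. 145.] [684.2 457.1] -32.6 [ 69.1 130.8]
[175. 227.] [383.3 260.5] -89.9 [ 62.6 116.6]
[243. 205.] [467.6  16.4] -2.7 [ 62.8 115.3]
[130. 198.] [492.  425.8] 9.2 [ 63.3 117.7]
[257. 162.] [626.2 -33.5] -2.5 [ 60.  114.8]
[313. 177.] [ 570.5 -240.9] -76.3 [151.5 176.3]
[364. 151.] [ 664.4 -427.8] 49.4 [104.1 108.7]
[191. 162.] [626.5 205.8] -88.5 [176.8 197.9]
[122. 145.] [684.7 456.8] -29.0 [ 69.4 130.6]
at [ 374.5 -224.2  156.3] a 7.82 | turn z 0.0 shift -0.5 0.3 q6 0.79 t 24.6
```

Top camera reads x about 1 mm low. The cover has been knocked to about (626, -34), which is fine. Next is gripping the carrier at (374, -224).

Request:
play_rows:
  plan:
    - [[0,0,0,0,0,50,1],[0,0,0,0,0,50,1],[0,0,0,0,0,40,1],[0,0,0,0,0,25,1],[0,0,0,0,0,12,1],[0,0,0,0,0,3,1],[0,0,0,0,0,0,1],[0,0,0,0,0,0,0.3],[0,0,0,0,0,0,0.3],[0,0,0,0,0,0,0.3]]

```text
time: 25.88
tcp_pos: [0.3748, -0.2244, -0.0233]
tool_rot: [0.0, 0.998, 0.069, 0.0]
contact_force: [-0.6, -0.1, 0.2]
gripper_width: 0.0672
grip_force: 0.0
```

Request:
play_rows:
  plan:
    - [[0,0,0,0,0,0,0.3],[0,0,0,0,0,0,0.3],[0,0,0,0,0,0,0.3],[0,0,0,0,0,0,1],[0,0,0,0,0,0,1],[0,0,0,0,0,0,1],[0,0,0,0,0,-40,1],[0,0,0,0,0,-60,1],[0,0,0,0,0,-60,1],[0,0,0,0,0,0,1]]

```text
time: 27.12
tcp_pos: [0.3766, -0.2256, 0.1403]
tool_rot: [0.003, 0.998, 0.069, 0.003]
contact_force: [0.5, 0.3, -0.4]
gripper_width: 0.0933
grip_force: 0.0
```

Run:
```python
from h import *
o=robot.get_obs();print(o["tcp_pos"])
for ctr,p,a,s in find(grab("top")): print(ctr.round(0),(p*1000).round(1),np.degrees(a).round(1),np.round(s,1))
```

```text
[ 0.37655729 -0.22564955  0.14030371]
[175. 227.] [383.6 260.5] -89.9 [ 62.7 116. ]
[243. 205.] [467.6  16.3] -2.6 [ 62.9 115.3]
[130. 198.] [492.1 425.5] 9.2 [ 63.4 118.1]
[257. 162.] [626.2 -33.7] -2.6 [ 60.  115.5]
[313. 177.] [ 571.1 -240.7] -76.4 [151.8 175.8]
[364. 151.] [ 664.3 -428. ] 44.8 [104.2 108.7]
[191. 162.] [626.4 205.5] -88.5 [177.4 197.6]
[122. 145.] [683.8 457.5] -35.8 [ 69. 131.]
```

Request:
play_rows:
  plan:
    - [[0,0,0,50,0,0,1],[0,0,0,50,0,0,1],[0,0,0,50,0,0,1],[0,0,0,50,0,0,1],[0,0,0,0,0,0,1]]

```text
time: 27.8
tcp_pos: [0.574, -0.1957, 0.1338]
tool_rot: [-0.001, 0.998, 0.07, -0.001]
contact_force: [-1.4, -0.3, 0.4]
gripper_width: 0.0931
grip_force: 0.0
```

Run:
```python
from h import *
for _ in range(2):
  for ctr,p,a,s in find(grab("top")):
    if abs(ctr[0]-309)<12: print(ctr.round(0),(p*1000).round(1),np.degrees(a).round(1),np.round(s,1))
plan(374.6,-224.4)
```

```text
at [ 571.7 -196.3  134.5] a 7.92 | turn z -0.0 shift -199.1 0.6 q6 1.02 t 27.9
```

Request:
play_rows:
  plan:
    - [[0,0,0,-30,-50,0,1],[0,0,0,-30,-50,0,1],[0,0,0,-30,-50,0,1],[0,0,0,-30,-50,0,1],[0,0,0,0,-50,0,1],[0,0,0,0,0,0,1]]

```text
time: 28.65
tcp_pos: [0.4177, 0.036, 0.1362]
tool_rot: [-0.0, 0.998, 0.07, -0.0]
contact_force: [-0.0, -1.1, 0.3]
gripper_width: 0.0931
grip_force: 0.0
```

Run:
```python
from h import *
for _ in range(2):
  for ctr,p,a,s in find(grab("top")):
    if abs(ctr[0]-309)<12: print(ctr.round(0),(p*1000).round(1),np.degrees(a).round(1),np.round(s,1))
plan(374.6,-224.4)
```

```text
[309. 199.] [ 487.3 -237. ] -76.1 [199.  336.2]
[309. 200.] [ 487.1 -236. ] -76.3 [200.6 336.1]
at [418.8  34.  136.2] a 7.93 | turn z -0.0 shift -79.4 249.8 q6 1.4 t 28.8
```

Run:
```python
from h import *
a=grab("top")[0][140:260,250:400,::-1];b=grab("scene")[0][170:300,140:290,::-1]
cv2.imwrite("pics/p13.png",np.hstack([cv2.resize(a,(400,320),interpolation=cv2.INTER_CUBIC),cv2.resize(b,(370,320),interpolation=cv2.INTER_CUBIC)]))
```

```text
(no output)
```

View pics/p13.png

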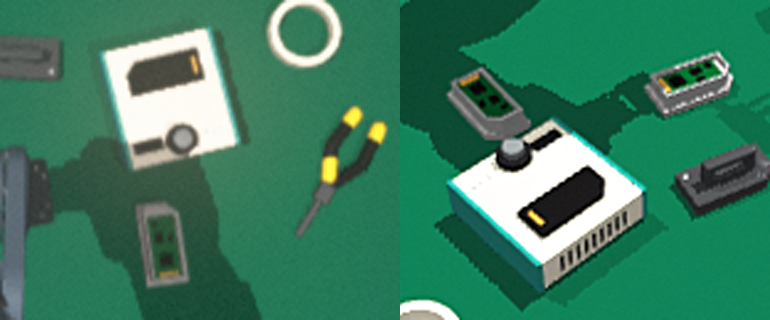

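Run:
```python
from h import *
for th in(70,80,90):
    cam=grab("top");hsv=cv2.cvtColor(up(cam[0]),cv2.COLOR_RGB2HSV)
    m=hsv[...,1]<th; m[:int(210*S)]=0; m[:, :295*S]=0; m[:,325*S:]=0
    m=cv2.morphologyEx(m.astype(np.uint8),cv2.MORPH_OPEN,np.ones((7,7)))
    for c in blobs(m,150):
        p,a,s=rect(ray(cam,c,.005)); print(th,(p*1000).round(1),np.degrees(a).round(1),np.round(s,1))
```

```text
70 [ 374.  -226.5] -82.2 [ 61.3 116.1]
80 [ 375.  -226.5] -82.2 [ 62.  119.1]
90 [ 376.2 -226.6] -81.3 [ 63.  122.3]
```

Carrier in shadow is unmoved along its length. Top camera bias is about (-1, -2) mm, so the nest in robot coordinates is about (599.8, -222.5). Grip it again, properly this time.

Request:
play_rows:
  plan:
    - [[0,0,0,-16,50,0,1],[0,0,0,-16,50,0,1],[0,0,0,-16,50,0,1],[0,0,0,-16,50,0,1],[0,0,0,-15,50,0,1],[0,0,0,0,0,0,1],[0,0,0,0,0,50,1],[0,0,0,0,0,50,1],[0,0,0,0,0,40,1],[0,0,0,0,0,17,1]]

```text
time: 30.25
tcp_pos: [0.3745, -0.2228, -0.0226]
tool_rot: [-0.001, 0.998, 0.069, -0.001]
contact_force: [-0.5, 1.0, 0.2]
gripper_width: 0.0934
grip_force: 0.0
```

Request:
play_rows:
  plan:
    - [[0,0,0,0,0,3,1],[0,0,0,0,0,0,0.3],[0,0,0,0,0,0,0.3],[0,0,0,0,0,0,0.3],[0,0,0,0,0,0,0.3],[0,0,0,0,0,0,0.3],[0,0,0,0,0,0,0.3],[0,0,0,0,0,0,0.3]]

```text
time: 31.25
tcp_pos: [0.3757, -0.2242, -0.0235]
tool_rot: [0.0, 0.998, 0.069, 0.0]
contact_force: [-0.4, 1.2, 4.1]
gripper_width: 0.045
grip_force: 25.0
```

Request:
play_rows:
  plan:
    - [[0,0,0,0,0,-30,0.3],[0,0,0,0,0,-50,0.3],[0,0,0,0,0,-50,0.3],[0,0,-0.17,0,0,0,0.3],[0,0,-0.17,0,0,0,0.3],[0,0,-0.17,0,0,0,0.3],[0,0,-0.17,0,0,0,0.3],[0,0,-0.17,0,0,0,0.3],[0,0,-0.17,0,0,0,0.3],[0,0,-0.17,0,0,0,0.3]]

```text
time: 32.5
tcp_pos: [0.3754, -0.2239, 0.1062]
tool_rot: [-0.0, 0.786, 0.618, -0.0]
contact_force: [-0.3, -0.4, -0.8]
gripper_width: 0.0447
grip_force: 25.0
```

Run:
```python
from h import *
plan(599.8,-222.5,103.8); print(robot.get_obs()["gripper_width"])
```

```text
at [ 375.4 -223.9  106.2] a 76.4 | turn z -0.478 shift -52.1 218.3 q6 -0.41 t 32.5
0.04465474291074682
```

Request:
play_rows:
  plan:
    - [[0,0,-0.16,0,0,0,0.3],[0,0,-0.16,0,0,0,0.3],[0,0,-0.158,0,0,0,0.3],[0,0,0,-12,54,0,0.3],[0,0,0,-13,54,0,0.3],[0,0,0,-13,55,0,0.3],[0,0,0,-13,55,0,0.3],[0,0,0,0,0,0,0.3],[0,0,0,0,0,0,0.3]]

```text
time: 33.62
tcp_pos: [0.5986, -0.2227, 0.1056]
tool_rot: [-0.001, 0.619, 0.785, -0.0]
contact_force: [-0.3, 0.3, -1.4]
gripper_width: 0.0447
grip_force: 25.0
```

Run:
```python
from h import *
plan(599.8,-222.5,103.8)
```

```text
at [ 598.6 -222.7  105.6] a 103.48 | turn z -0.006 shift -0.1 1.2 q6 -0.66 t 33.6
```

Request:
play_rows:
  plan:
    - [[0,0,-0.006,0.5,1.2,0,0.3],[0,0,0,0,0,30,0.3],[0,0,0,0,0,25,0.3],[0,0,0,0,0,10,0.3],[0,0,0,0,0,3,0.3],[0,0,0,0,0,0,0.3]]

```text
time: 34.38
tcp_pos: [0.6009, -0.2224, 0.0393]
tool_rot: [0.001, 0.617, 0.787, 0.0]
contact_force: [0.5, 0.0, -1.1]
gripper_width: 0.0447
grip_force: 25.0
```

Request:
play_rows:
  plan:
    - [[0,0,0,0,0,2,0.3],[0,0,0,0,0,2,0.3],[0,0,0,0,0,0,0.3]]

```text
time: 34.75
tcp_pos: [0.6005, -0.2222, 0.0344]
tool_rot: [-0.0, 0.617, 0.787, -0.0]
contact_force: [-1.1, 0.6, -2.1]
gripper_width: 0.0449
grip_force: 25.0
```

Request:
play_rows:
  plan:
    - [[0,0,0,0,0,2,0.3],[0,0,0,0,0,0,0.3]]

```text
time: 35.0
tcp_pos: [0.6005, -0.2221, 0.0323]
tool_rot: [-0.0, 0.617, 0.787, -0.0]
contact_force: [0.9, 0.9, -1.8]
gripper_width: 0.0442
grip_force: 25.0
```

Request:
play_rows:
  plan:
    - [[0,0,0,0,0,2,0.3],[0,0,0,0,0,2,0.3],[0,0,0,0,0,0,0.3]]

```text
time: 35.38
tcp_pos: [0.6005, -0.2221, 0.0282]
tool_rot: [-0.0, 0.617, 0.787, -0.0]
contact_force: [0.9, 1.1, -1.1]
gripper_width: 0.045
grip_force: 25.0
```

Request:
play_rows:
  plan:
    - [[0,0,0,0,0,1,0.3],[0,0,0,0,0,1,0.3],[0,0,0,0,0,0,0.3]]

```text
time: 35.75
tcp_pos: [0.6007, -0.2222, 0.0266]
tool_rot: [0.0, 0.617, 0.787, 0.0]
contact_force: [0.4, 1.0, 1.5]
gripper_width: 0.0448
grip_force: 25.0
```

Request:
play_rows:
  plan:
    - [[0,0,0,0,0,1,0.3],[0,0,0,0,0,0,0.3]]

```text
time: 36.0
tcp_pos: [0.6006, -0.2222, 0.0265]
tool_rot: [0.0, 0.617, 0.787, -0.0]
contact_force: [-3.9, 1.7, 10.4]
gripper_width: 0.0449
grip_force: 25.0
```

Seated at exactly the expected height. I release it and go to the next carrier.

Request:
play_rows:
  plan:
    - [[0,0,0,0,0,-1,1],[0,0,0,0,0,0,1],[0,0,0,0,0,0,1],[0,0,0,0,0,0,1],[0,0,0,0,0,-30,1],[0,0,0,0,0,-50,1],[0,0,0,0,0,-40,1],[0,0,0.143,0,0,0,1],[0,0,0.143,0,0,0,1]]

```text
time: 37.12
tcp_pos: [0.6007, -0.2223, 0.147]
tool_rot: [0.0, 0.724, 0.689, 0.0]
contact_force: [-0.7, 0.9, -0.6]
gripper_width: 0.0929
grip_force: 0.0
```

Request:
play_rows:
  plan:
    - [[0,0,0,47,-29,0,1],[0,0,0,47,-29,0,1],[0,0,0,47,-28,0,1],[0,0,0,47,-28,0,1],[0,0,0,46,-28,0,1],[0,0,0,0,0,0,1],[0,0,0,0,0,0,1]]

```text
time: 38.0
tcp_pos: [0.4698, 0.0177, 0.1467]
tool_rot: [0.0, 0.723, 0.691, 0.0]
contact_force: [-0.7, 0.1, 0.2]
gripper_width: 0.0928
grip_force: 0.0
```

Run:
```python
from h import *
plan(468.6,18.4,87.4)
for ctr,p,a,s in find(grab("top")): print(ctr.round(0),(p*1000).round(1),np.degrees(a).round(1),np.round(s,1))
cam=grab("top");q=proj(cam,[.5995,-.2245,.08]);print(q)
hsv=cv2.cvtColor(up(cam[0]),cv2.COLOR_RGB2HSV)
```

```text
at [469.8  17.7 146.7] a 87.45 | turn z 0.001 shift 0.7 -1.2 q6 -0.02 t 38.0
[175. 227.] [383.3 260.2] -89.7 [ 62.8 116.6]
[130. 198.] [491.9 425.6] 9.3 [ 63.5 118.3]
[313. 177.] [ 569.4 -240.5] -76.2 [152.1 177.1]
[364. 151.] [ 664.4 -427.9] 47.5 [103.8 108.6]
[122. 145.] [683.8 457.4] -35.5 [ 69.2 131.1]
[312.1892947  165.31798205]
```

Request:
play_rows:
  plan:
    - [[0,0,0,0.7,-1.2,50,1],[0,0,0,0,0,50,1],[0,0,0,0,0,40,1],[0,0,0,0,0,20,1],[0,0,0,0,0,7,1],[0,0,0,0,0,3,1],[0,0,0,0,0,0,0.3],[0,0,0,0,0,0,0.3],[0,0,0,0,0,0,0.3],[0,0,0,0,0,0,0.3]]

```text
time: 39.35
tcp_pos: [0.4682, 0.0187, -0.0233]
tool_rot: [0.0, 0.723, 0.691, 0.0]
contact_force: [-0.3, -0.2, 0.3]
gripper_width: 0.0575
grip_force: 0.0
```

Request:
play_rows:
  plan:
    - [[0,0,0,0,0,0,0.3],[0,0,0,0,0,0,0.3],[0,0,0,0,0,0,0.3],[0,0,0,0,0,-30,0.3],[0,0,0,0,0,-60,0.3],[0,0,0,0,0,-60,0.3],[0,0,-0.143,0,0,0,0.3],[0,0,-0.143,0,0,0,0.3]]

```text
time: 40.35
tcp_pos: [0.4681, 0.0187, 0.127]
tool_rot: [0.0, 0.615, 0.788, 0.0]
contact_force: [-0.8, -0.7, -2.1]
gripper_width: 0.045
grip_force: 25.0
```

Run:
```python
from h import *
plan(600.6,-222.2,103.8); print(robot.get_obs()["gripper_width"])
```

```text
at [468.1  18.7 127. ] a 104.08 | turn z 0.005 shift -265.6 71.2 q6 -0.31 t 40.4
0.04498171787480525
```

Request:
play_rows:
  plan:
    - [[0,0,0.005,-53,14,0,0.3],[0,0,0,-53,14,0,0.3],[0,0,0,-53,14,0,0.3],[0,0,0,-53,14,0,0.3],[0,0,0,-54,15,0,0.3],[0,0,0,0,0,0,0.3],[0,0,0,0,0,30,0.3],[0,0,0,0,0,20,0.3],[0,0,0,0,0,10,0.3],[0,0,0,0,0,0,0.3]]

```text
time: 41.6
tcp_pos: [0.5993, -0.2228, 0.0661]
tool_rot: [-0.0, 0.619, 0.786, -0.0]
contact_force: [-1.0, 0.0, -1.0]
gripper_width: 0.0449
grip_force: 25.0
```

Run:
```python
from h import *
plan(600.6,-222.2,103.8); print(robot.get_obs()["contact_force"])
```

```text
at [ 599.3 -222.8   66.1] a 103.54 | turn z -0.005 shift 0.2 1.4 q6 -0.66 t 41.6
[-1.02185796  0.0298488  -0.96275187]
```

Request:
play_rows:
  plan:
    - [[0,0,-0.005,0.2,1.4,5,0.3],[0,0,0,0,0,3,0.3],[0,0,0,0,0,2,0.3],[0,0,0,0,0,2,0.3],[0,0,0,0,0,0,0.3]]

```text
time: 42.22
tcp_pos: [0.6008, -0.2226, 0.0543]
tool_rot: [-0.0, 0.617, 0.787, -0.0]
contact_force: [-0.2, -0.1, -1.6]
gripper_width: 0.045
grip_force: 25.0
```

Request:
play_rows:
  plan:
    - [[0,0,0,0,0,1.5,0.3],[0,0,0,0,0,1.5,0.3],[0,0,0,0,0,0,0.3]]

```text
time: 42.6
tcp_pos: [0.6008, -0.2226, 0.0513]
tool_rot: [-0.0, 0.617, 0.787, -0.0]
contact_force: [0.5, -0.5, -1.7]
gripper_width: 0.0446
grip_force: 25.0
```

Request:
play_rows:
  plan:
    - [[0,0,0,0,0,1.5,0.3],[0,0,0,0,0,1,0.3],[0,0,0,0,0,0.5,0.3],[0,0,0,0,0,0,0.3]]

```text
time: 43.1
tcp_pos: [0.6009, -0.2226, 0.0485]
tool_rot: [0.0, 0.617, 0.787, -0.0]
contact_force: [-1.3, 0.6, 0.9]
gripper_width: 0.0444
grip_force: 25.0
```

Request:
play_rows:
  plan:
    - [[0,0,0,0,0,1,0.3],[0,0,0,0,0,-1,1],[0,0,0,0,0,0,1],[0,0,0,0,0,0,1],[0,0,0,0,0,0,1],[0,0,0,0,0,-30,1],[0,0,0,0,0,-50,1],[0,0,0,0,0,-30,1],[0,0,-0.167,0,0,0,1],[0,0,-0.167,0,0,0,1]]

```text
time: 44.35
tcp_pos: [0.601, -0.2227, 0.1588]
tool_rot: [0.0, 0.475, 0.88, 0.0]
contact_force: [1.0, 0.4, -0.5]
gripper_width: 0.0929
grip_force: 0.0
```

Request:
play_rows:
  plan:
    - [[0,0,-0.167,0,0,0,1],[0,0,-0.167,0,0,0,1],[0,0,-0.167,0,0,0,1],[0,0,-0.167,0,0,0,1],[0,0,-0.167,0,0,0,1],[0,0,-0.165,0,0,0,1],[0,0,0,24,54,0,1],[0,0,0,24,54,0,1],[0,0,0,24,54,0,1],[0,0,0,24,54,0,1]]

```text
time: 45.6
tcp_pos: [0.503, -0.0056, 0.1585]
tool_rot: [0.0, -0.002, 1.0, 0.0]
contact_force: [1.6, 1.0, 0.0]
gripper_width: 0.0929
grip_force: 0.0
```

Request:
play_rows:
  plan:
    - [[0,0,0,24,54,0,1],[0,0,0,24,54,0,1],[0,0,0,24,54,0,1],[0,0,0,24,54,0,1],[0,0,0,23,54,0,1],[0,0,0,0,0,0,1],[0,0,0,0,0,0,1]]

```text
time: 46.48
tcp_pos: [0.3839, 0.2622, 0.1584]
tool_rot: [0.0, -0.002, 1.0, -0.0]
contact_force: [-0.4, 0.2, 0.1]
gripper_width: 0.0933
grip_force: 0.0
```

Run:
```python
from h import *
plan(384.4,262.5,180.2)
for ctr,p,a,s in find(grab("top")): print(ctr.round(0),(p*1000).round(1),np.degrees(a).round(1),np.round(s,1))
```

```text
at [383.9 262.2 158.4] a -179.72 | turn z 0.001 shift -0.5 0.3 q6 -1.08 t 46.5
[257. 162.] [626.5 -32.7] -2.3 [ 59.6 113.6]
[313. 177.] [ 570.9 -241.1] -76.3 [151.5 174.7]
[364. 151.] [ 664.4 -428.1] 48.1 [103.9 108.4]
[191. 162.] [626.6 205.8] -88.3 [177.2 197.1]
[122. 145.] [684.4 456.5] -29.6 [ 69.4 131.2]
```

Request:
play_rows:
  plan:
    - [[0,0,0,-0.5,0.3,50,1],[0,0,0,0,0,50,1],[0,0,0,0,0,45,1],[0,0,0,0,0,25,1],[0,0,0,0,0,9,1],[0,0,0,0,0,3,1],[0,0,0,0,0,0,0.3],[0,0,0,0,0,0,0.3],[0,0,0,0,0,0,0.3],[0,0,0,0,0,0,0.3]]

```text
time: 47.78
tcp_pos: [0.3844, 0.2629, -0.0233]
tool_rot: [0.0, -0.002, 1.0, 0.0]
contact_force: [-0.4, -0.7, -1.1]
gripper_width: 0.0576
grip_force: 0.0
```

Request:
play_rows:
  plan:
    - [[0,0,0,0,0,0,0.3],[0,0,0,0,0,0,0.3],[0,0,0,0,0,0,0.3],[0,0,0,0,0,-30,0.3],[0,0,0,0,0,-60,0.3],[0,0,0,0,0,-60,0.3],[0,0,0,0,0,-20,0.3],[0,0,0.167,0,0,0,0.3],[0,0,0.167,0,0,0,0.3],[0,0,0.167,0,0,0,0.3]]

```text
time: 49.02
tcp_pos: [0.3841, 0.2626, 0.1462]
tool_rot: [-0.0, 0.249, 0.969, -0.0]
contact_force: [-0.3, -0.4, -1.4]
gripper_width: 0.0447
grip_force: 25.0
```

Request:
play_rows:
  plan:
    - [[0,0,0.167,0,0,0,0.3],[0,0,0.167,0,0,0,0.3],[0,0,0.167,0,0,0,0.3],[0,0,0.167,0,0,0,0.3],[0,0,0.167,0,0,0,0.3],[0,0,0,0,0,0,0.3]]

```text
time: 49.78
tcp_pos: [0.3841, 0.2626, 0.1462]
tool_rot: [-0.0, 0.617, 0.787, -0.0]
contact_force: [0.3, 0.4, -1.3]
gripper_width: 0.045
grip_force: 25.0
```

Run:
```python
from h import *
plan(600.7,-222.4,103.8)
```

```text
at [384.1 262.6 146.2] a 103.75 | turn z -0.001 shift -522.7 94.6 q6 0.26 t 49.8
```

Request:
play_rows:
  plan:
    - [[0,0,0,-52,9,0,0.3],[0,0,0,-52,9,0,0.3],[0,0,0,-52,9,0,0.3],[0,0,0,-52,9,0,0.3],[0,0,0,-52,9,0,0.3],[0,0,0,-52,10,0,0.3],[0,0,0,-52,10,0,0.3],[0,0,0,-52,10,0,0.3],[0,0,0,-52,10,0,0.3],[0,0,0,-54,10,0,0.3]]

```text
time: 51.02
tcp_pos: [0.6006, -0.2235, 0.1462]
tool_rot: [-0.0, 0.616, 0.788, -0.0]
contact_force: [0.2, 0.7, -1.2]
gripper_width: 0.0446
grip_force: 25.0
```

Request:
play_rows:
  plan:
    - [[0,0,0,0,0,0,0.3],[0,0,0,0,0,35,0.3],[0,0,0,0,0,20,0.3],[0,0,0,0,0,0,0.3]]

```text
time: 51.52
tcp_pos: [0.599, -0.2207, 0.09]
tool_rot: [-0.002, 0.617, 0.787, -0.0]
contact_force: [-0.4, -0.5, -0.3]
gripper_width: 0.0449
grip_force: 25.0
```

Run:
```python
from h import *
plan(600.8,-222.4,103.8); print(robot.get_obs()["contact_force"])
```

```text
at [ 599.  -220.7   90. ] a 103.87 | turn z 0.001 shift -2.0 1.3 q6 -0.67 t 51.5
[-0.44312457 -0.53935339 -0.26033578]
```

Request:
play_rows:
  plan:
    - [[0,0,0,-1.8,1.3,5,0.3],[0,0,0,0,0,3,0.3],[0,0,0,0,0,0,0.3]]

```text
time: 51.9
tcp_pos: [0.6019, -0.2234, 0.0837]
tool_rot: [0.0, 0.618, 0.786, 0.0]
contact_force: [0.5, 0.8, -0.7]
gripper_width: 0.0452
grip_force: 25.0
```

Run:
```python
from h import *
plan(600.8,-222.4,103.8); print(robot.get_obs()["contact_force"])
```

```text
at [ 601.9 -223.4   83.7] a 103.71 | turn z -0.001 shift 1.2 -0.9 q6 -0.67 t 51.9
[ 0.49343712  0.76044644 -0.73844121]
```

Request:
play_rows:
  plan:
    - [[0,0,0,0,0,0,0.3],[0,0,0,0.9,-0.8,0,0.3],[0,0,0,0,0,3,0.3],[0,0,0,0,0,2,0.3],[0,0,0,0,0,0,0.3],[0,0,0,0,0,0,0.3]]

```text
time: 52.65
tcp_pos: [0.6009, -0.2227, 0.0784]
tool_rot: [0.0, 0.618, 0.786, -0.0]
contact_force: [-0.5, 0.5, -1.7]
gripper_width: 0.0445
grip_force: 25.0
```

Request:
play_rows:
  plan:
    - [[0,0,0,0,0,2,0.3],[0,0,0,0,0,1.5,0.3],[0,0,0,0,0,0,0.3]]

```text
time: 53.02
tcp_pos: [0.6008, -0.2227, 0.0748]
tool_rot: [-0.0, 0.618, 0.786, -0.0]
contact_force: [-0.2, 1.4, -1.8]
gripper_width: 0.0447
grip_force: 25.0
```

Request:
play_rows:
  plan:
    - [[0,0,0,0,0,1.5,0.3],[0,0,0,0,0,1,0.3],[0,0,0,0,0,0,0.3]]

```text
time: 53.4
tcp_pos: [0.6009, -0.2227, 0.0724]
tool_rot: [-0.0, 0.618, 0.786, -0.0]
contact_force: [-0.0, -0.7, -1.6]
gripper_width: 0.0452
grip_force: 25.0
```

Request:
play_rows:
  plan:
    - [[0,0,0,0,0,1,0.3],[0,0,0,0,0,1,0.3],[0,0,0,0,0,0,0.3]]

```text
time: 53.78
tcp_pos: [0.6009, -0.2227, 0.0705]
tool_rot: [0.0, 0.618, 0.786, -0.0]
contact_force: [-0.0, 0.2, -0.7]
gripper_width: 0.0445
grip_force: 25.0
```

Request:
play_rows:
  plan:
    - [[0,0,0,0,0,1,0.3],[0,0,0,0,0,-1,1],[0,0,0,0,0,0,1],[0,0,0,0,0,0,1],[0,0,0,0,0,0,1],[0,0,0,0,0,-30,1],[0,0,0,0,0,-50,1],[0,0,0.08,0,0,-20,1],[0,0,0,55,0,0,1],[0,0,0,55,0,0,1]]

```text
time: 55.02
tcp_pos: [0.5831, -0.1131, 0.1705]
tool_rot: [0.0, 0.649, 0.761, 0.0]
contact_force: [0.1, 0.9, 0.2]
gripper_width: 0.0932
grip_force: 0.0
```

Request:
play_rows:
  plan:
    - [[0,0,0,55,0,0,1],[0,0,0,55,0,0,1],[0,0,0,55,0,0,1],[0,0,0,55,0,0,1],[0,0,0,55,0,0,1],[0,0,0,55,0,0,1],[0,0,0,55,0,0,1],[0,0,0,55,0,0,1],[0,0,0,0,0,0,1],[0,0,0,0,0,0,1]]

```text
time: 56.28
tcp_pos: [0.5137, 0.32, 0.1703]
tool_rot: [0.0, 0.649, 0.761, -0.0]
contact_force: [1.0, -0.7, 0.1]
gripper_width: 0.093
grip_force: 0.0
```

Run:
```python
from h import *
plan(493,427.3,99.2)
for ctr,p,a,s in find(grab("top")): print(ctr.round(0),(p*1000).round(1),np.degrees(a).round(1),np.round(s,1))
```

```text
at [513.7 320.  170.3] a 99.13 | turn z -0.001 shift 109.2 -3.3 q6 0.32 t 56.3
[257. 162.] [626.1 -32.3] -2.2 [ 60.3 114.1]
[313. 177.] [ 571.2 -241.5] -76.2 [152.5 174.7]
[364. 151.] [ 664.3 -427.9] 48.1 [103.8 108.8]
[191. 162.] [626.1 205.7] -88.5 [176.9 199.3]
```

Request:
play_rows:
  plan:
    - [[0,0,0,55,-2,0,1],[0,0,0,54,-1,0,1],[0,0,0,0,0,0,1],[0,0,0,0,0,50,1],[0,0,0,0,0,50,1],[0,0,0,0,0,45,1],[0,0,0,0,0,30,1],[0,0,0,0,0,16,1],[0,0,0,0,0,3,1],[0,0,0,0,0,0,1]]

```text
time: 57.58
tcp_pos: [0.4944, 0.4276, -0.0224]
tool_rot: [0.0, 0.649, 0.761, 0.001]
contact_force: [-0.8, -0.0, -0.6]
gripper_width: 0.0928
grip_force: 0.0
```

Request:
play_rows:
  plan:
    - [[0,0,0,0,0,0,0.3],[0,0,0,0,0,0,0.3],[0,0,0,0,0,0,0.3],[0,0,0,0,0,0,0.3],[0,0,0,0,0,0,0.3],[0,0,0,0,0,0,0.3],[0,0,0,0,0,0,0.3]]

```text
time: 58.45
tcp_pos: [0.4936, 0.4275, -0.0236]
tool_rot: [-0.0, 0.649, 0.761, -0.0]
contact_force: [0.2, -0.2, -0.2]
gripper_width: 0.0451
grip_force: 25.0
```

Request:
play_rows:
  plan:
    - [[0,0,0,0,0,-30,0.3],[0,0,0,0,0,-60,0.3],[0,0,0,0,0,-60,0.3],[0,0,0,0,0,-40,0.3],[0,0,-0.08,0,0,0,0.3],[0,0,0,0,0,0,0.3],[0,0,0,0,0,0,0.3]]

```text
time: 59.32
tcp_pos: [0.4933, 0.4273, 0.1656]
tool_rot: [-0.0, 0.618, 0.786, -0.001]
contact_force: [-0.8, -0.3, -2.4]
gripper_width: 0.045
grip_force: 25.0
```

Run:
```python
from h import *
plan(600.9,-222.7,103.8)
```

```text
at [493.3 427.3 165.6] a 103.6 | turn z -0.003 shift -656.9 -50.5 q6 0.41 t 59.3
```

Request:
play_rows:
  plan:
    - [[0,0,-0.003,-50,-4,0,0.3],[0,0,0,-50,-4,0,0.3],[0,0,0,-50,-4,0,0.3],[0,0,0,-50,-4,0,0.3],[0,0,0,-50,-4,0,0.3],[0,0,0,-50,-4,0,0.3],[0,0,0,-50,-4,0,0.3],[0,0,0,-50,-4,0,0.3],[0,0,0,-50,-4,0,0.3],[0,0,0,-50,-4,0,0.3]]

```text
time: 60.58
tcp_pos: [0.5743, -0.0691, 0.1659]
tool_rot: [-0.0, 0.617, 0.787, -0.0]
contact_force: [0.5, -0.0, -1.2]
gripper_width: 0.0447
grip_force: 25.0
```

Request:
play_rows:
  plan:
    - [[0,0,0,-50,-4,0,0.3],[0,0,0,-50,-4,0,0.3],[0,0,0,-57,-2,0,0.3],[0,0,0,0,0,0,0.3],[0,0,0,0,0,30,0.3],[0,0,0,0,0,25,0.3],[0,0,0,0,0,5,0.3],[0,0,0,0,0,0,0.3],[0,0,0,0,0,0,0.3],[0,0,0,0,0,0,0.3]]

```text
time: 61.82
tcp_pos: [0.6027, -0.2224, 0.1073]
tool_rot: [0.001, 0.617, 0.787, 0.0]
contact_force: [0.2, -0.3, -2.0]
gripper_width: 0.0453
grip_force: 25.0
```

Run:
```python
from h import *
plan(600.9,-222.7,103.8); print(robot.get_obs()["contact_force"])
```

```text
at [ 602.7 -222.4  107.3] a 103.86 | turn z 0.001 shift 0.2 -1.8 q6 -0.67 t 61.8
[ 0.18192889 -0.30392679 -1.96490638]
```

Request:
play_rows:
  plan:
    - [[0,0,0,0.2,-1.6,4,0.3],[0,0,0,0,0,0,0.3],[0,0,0,0,0,0,0.3],[0,0,0,0,0,2,0.3],[0,0,0,0,0,2,0.3],[0,0,0,0,0,0,0.3]]

```text
time: 62.58
tcp_pos: [0.6006, -0.2225, 0.0982]
tool_rot: [-0.0, 0.617, 0.787, -0.0]
contact_force: [0.1, -0.5, -1.3]
gripper_width: 0.0445
grip_force: 25.0
```

Request:
play_rows:
  plan:
    - [[0,0,0,0,0,2,0.3],[0,0,0,0,0,1,0.3],[0,0,0,0,0,0,0.3]]

```text
time: 62.95
tcp_pos: [0.6007, -0.2225, 0.0953]
tool_rot: [-0.0, 0.617, 0.787, -0.0]
contact_force: [0.3, -0.5, -2.3]
gripper_width: 0.0448
grip_force: 25.0
```

Request:
play_rows:
  plan:
    - [[0,0,0,0,0,1,0.3],[0,0,0,0,0,1,0.3],[0,0,0,0,0,0,0.3]]

```text
time: 63.32
tcp_pos: [0.6007, -0.2225, 0.0933]
tool_rot: [-0.0, 0.617, 0.787, -0.0]
contact_force: [1.1, 0.1, -0.8]
gripper_width: 0.0451
grip_force: 25.0
```

Request:
play_rows:
  plan:
    - [[0,0,0,0,0,1,0.3],[0,0,0,0,0,1,0.3],[0,0,0,0,0,0,0.3]]

```text
time: 63.7
tcp_pos: [0.6008, -0.2226, 0.0924]
tool_rot: [0.0, 0.617, 0.787, 0.0]
contact_force: [-2.3, 1.5, 6.9]
gripper_width: 0.0446
grip_force: 25.0
```

Request:
play_rows:
  plan:
    - [[0,0,0,0,0,-1,1],[0,0,0,0,0,0,1],[0,0,0,0,0,0,1],[0,0,0,0,0,0,1],[0,0,0,0,0,-30,1],[0,0,0,0,0,-50,1],[0,0,0.142,0,0,0,1],[0,0,0.142,0,0,0,1],[0,0,0,0,0,0,1]]

```text
time: 64.82
tcp_pos: [0.6007, -0.2225, 0.1724]
tool_rot: [-0.0, 0.721, 0.692, -0.0]
contact_force: [0.9, 0.7, -0.3]
gripper_width: 0.093
grip_force: 0.0
```

Run:
```python
from h import *
for _ in range(3):
  for ctr,p,a,s in find(grab("top")):
    if abs(ctr[0]-257)<15: print(ctr.round(1),(p*1000).round(1),np.degrees(a).round(1),np.round(s,1))
plan(627.3,-31,87.6)
```

```text
[257.  161.5] [626.5 -32.5] -2.5 [ 59.2 112.8]
[257.  161.5] [626.3 -32.4] -2.1 [ 59.3 112.5]
[257.  161.6] [626.4 -32.5] -2.4 [ 59.2 112.4]
at [ 600.7 -222.5  172.3] a 87.75 | turn z 0.003 shift 192.4 18.6 q6 -0.39 t 65.0
```

Request:
play_rows:
  plan:
    - [[0,0,0,48,5,0,1],[0,0,0,48,5,0,1],[0,0,0,48,5,0,1],[0,0,0,49,4,0,1],[0,0,0,0,0,0,1],[0,0,0,0,0,50,1],[0,0,0,0,0,50,1],[0,0,0,0,0,40,1],[0,0,0,0,0,0,1],[0,0,0,0,0,0,1]]

```text
time: 66.22
tcp_pos: [0.6288, -0.0312, 0.0341]
tool_rot: [0.001, 0.722, 0.692, 0.001]
contact_force: [-0.6, -0.1, 0.5]
gripper_width: 0.0931
grip_force: 0.0
```

Run:
```python
from h import *
plan(627.4,-30.4,87.6)
```

```text
at [628.8 -31.2  34.1] a 87.6 | turn z 0.0 shift 0.7 -1.5 q6 -0.08 t 66.2
```

Descend to rep z -12 and grip the handle.

Request:
play_rows:
  plan:
    - [[0,0,0,0.6,-1,25,1],[0,0,0,0,0,15,1],[0,0,0,0,0,5,1],[0,0,0,0,0,0,1],[0,0,0,0,0,0,0],[0,0,0,0,0,0,0],[0,0,0,0,0,0,0],[0,0,0,0,0,0,0],[0,0,0,0,0,0,0],[0,0,0,0,0,0,0]]
  grip_force: 30

```text
time: 67.47
tcp_pos: [0.6269, -0.0299, -0.0125]
tool_rot: [0.0, 0.722, 0.692, 0.0]
contact_force: [0.6, 0.3, -0.9]
gripper_width: 0.0376
grip_force: 0.0
```

Request:
play_rows:
  plan:
    - [[0,0,0,0,0,0,0],[0,0,0,0,0,0,0],[0,0,0,0,0,0,0],[0,0,0,0,0,0,0]]

```text
time: 67.97
tcp_pos: [0.6268, -0.0299, -0.0126]
tool_rot: [-0.0, 0.722, 0.692, -0.0]
contact_force: [-0.6, 0.5, 0.9]
gripper_width: 0.0156
grip_force: 30.0
```

Request:
play_rows:
  plan:
    - [[0,0,0,0,0,-25,0],[0,0,0,0,0,-60,0],[0,0,0,0,0,-60,0],[0,0,0,0,0,-40,0],[0,0,-0.142,0,0,0,0],[0,0,-0.141,0,0,0,0],[0,0,0,-45,-18,0,0],[0,0,0,-45,-18,0,0],[0,0,0,-45,-18,0,0],[0,0,0,-46,-17,0,0]]

```text
time: 69.22
tcp_pos: [0.6006, -0.2239, 0.1723]
tool_rot: [-0.0, 0.617, 0.787, -0.0]
contact_force: [0.3, 0.5, -0.7]
gripper_width: 0.0157
grip_force: 30.0
```

Request:
play_rows:
  plan:
    - [[0,0,0,0,0,0,0],[0,0,0,0,0,15,0],[0,0,0,0,0,10,0],[0,0,0,0,0,0,0],[0,0,0,0,0,0,0],[0,0,0,0,0,0,0]]

```text
time: 69.97
tcp_pos: [0.6014, -0.2225, 0.1478]
tool_rot: [0.0, 0.617, 0.787, 0.0]
contact_force: [-0.8, -0.0, -1.5]
gripper_width: 0.0155
grip_force: 30.0
```

Run:
```python
from h import *
plan(600.8,-222.6,103.8); print(robot.get_obs()["contact_force"],robot.get_obs()["gripper_width"])
```

```text
at [ 601.4 -222.5  147.8] a 103.82 | turn z 0.0 shift -0.0 -0.6 q6 -0.67 t 70.0
[-0.82300405 -0.02947161 -1.52560512] 0.015518495833173693
```

Request:
play_rows:
  plan:
    - [[0,0,0,0,-0.4,8,0],[0,0,0,0,0,4,0],[0,0,0,0,0,0,0],[0,0,0,0,0,2,0],[0,0,0,0,0,2,0],[0,0,0,0,0,0,0]]

```text
time: 70.72
tcp_pos: [0.6006, -0.2226, 0.1313]
tool_rot: [-0.0, 0.617, 0.787, -0.0]
contact_force: [-0.8, 0.1, -1.5]
gripper_width: 0.0156
grip_force: 30.0
```

Request:
play_rows:
  plan:
    - [[0,0,0,0,0,1.5,0],[0,0,0,0,0,1,0],[0,0,0,0,0,0,0]]

```text
time: 71.1
tcp_pos: [0.6007, -0.2227, 0.1288]
tool_rot: [-0.0, 0.617, 0.787, -0.0]
contact_force: [-0.2, 0.5, -0.6]
gripper_width: 0.0156
grip_force: 30.0
```

Request:
play_rows:
  plan:
    - [[0,0,0,0,0,1,0],[0,0,0,0,0,1,0],[0,0,0,0,0,0,0]]

```text
time: 71.47
tcp_pos: [0.6007, -0.2226, 0.1268]
tool_rot: [-0.0, 0.617, 0.787, -0.0]
contact_force: [0.1, 0.0, -1.7]
gripper_width: 0.0158
grip_force: 30.0
```

Request:
play_rows:
  plan:
    - [[0,0,0,0,0,1,0],[0,0,0,0,0,1,0],[0,0,0,0,0,0,0]]

```text
time: 71.85
tcp_pos: [0.6009, -0.2227, 0.1254]
tool_rot: [0.0, 0.617, 0.787, 0.0]
contact_force: [-0.5, 1.8, 3.5]
gripper_width: 0.0157
grip_force: 30.0
```

Cover seated. I release it and go to the breaker.

Request:
play_rows:
  plan:
    - [[0,0,0,0,0,-1,0.6],[0,0,0,0,0,0,0.6],[0,0,0,0,0,0,0.6],[0,0,0,0,0,0,0.6],[0,0,0,0,0,-15,0.6],[0,0,0,0,0,-25,0.6],[0,0,0,0,0,-25,0.6],[0,0,-0.166,0,0,0,0],[0,0,-0.166,0,0,0,0],[0,0,-0.166,0,0,0,0]]

```text
time: 73.1
tcp_pos: [0.6009, -0.2227, 0.1922]
tool_rot: [0.001, 0.402, 0.916, -0.0]
contact_force: [-0.6, -0.5, -0.2]
gripper_width: 0.0304
grip_force: 0.0
```

Request:
play_rows:
  plan:
    - [[0,0,-0.166,0,0,0,0],[0,0,-0.166,0,0,0,0],[0,0,-0.166,0,0,0,0],[0,0,-0.166,0,0,0,0],[0,0,-0.168,0,0,0,0],[0,0,0,5,57,0,0],[0,0,0,5,57,0,0],[0,0,0,5,57,0,0],[0,0,0,5,57,0,0],[0,0,0,5,57,0,0]]

```text
time: 74.35
tcp_pos: [0.5756, 0.0641, 0.1923]
tool_rot: [0.001, -0.0, 1.0, 0.0]
contact_force: [0.4, 0.5, -0.3]
gripper_width: 0.0003
grip_force: 0.0
```

Request:
play_rows:
  plan:
    - [[0,0,0,4,58,0,0],[0,0,0,4,58,0,0],[0,0,0,4,58,0,0],[0,0,0,0,0,0,0],[0,0,0,0,0,0,0]]

```text
time: 74.97
tcp_pos: [0.5638, 0.236, 0.1916]
tool_rot: [0.0, -0.0, 1.0, -0.0]
contact_force: [1.2, -1.4, -0.7]
gripper_width: 0.0006
grip_force: 0.0
```

Run:
```python
from h import *
plan(566,238,180)
```

```text
at [563.8 236.  191.6] a -179.97 | turn z 0.001 shift -2.2 2.0 q6 -1.25 t 75.0
```

Request:
play_rows:
  plan:
    - [[0,0,0,0,2,50,0],[0,0,0,0,0,50,0],[0,0,0,0,0,32,0],[0,0,0,0,0,0,0],[0,0,0,-6,0,0,0],[0,0,0,-6,0,0,0],[0,0,0,-6,0,0,0],[0,0,0,-6,0,0,0],[0,0,0,0,0,0,0]]

```text
time: 76.1
tcp_pos: [0.5882, 0.2385, 0.0599]
tool_rot: [0.0, -0.0, 1.0, 0.0]
contact_force: [-1.9, 0.3, 1.5]
gripper_width: 0.0004
grip_force: 0.9
```

Request:
play_rows:
  plan:
    - [[0,0,0,-5,0,0,0],[0,0,0,-5,0,0,0],[0,0,0,-5,0,0,0],[0,0,0,-5,0,0,0],[0,0,0,-4,0,0,0],[0,0,0,0,0,0,0]]

```text
time: 76.85
tcp_pos: [0.6115, 0.2386, 0.0591]
tool_rot: [-0.0, -0.0, 1.0, 0.0]
contact_force: [-2.4, 2.0, 1.1]
gripper_width: 0.0006
grip_force: 2.0
```

Request:
play_rows:
  plan:
    - [[0,0,0,-3,0,0,0],[0,0,0,-2,0,0,0],[0,0,0,0,0,0,0]]

```text
time: 77.22
tcp_pos: [0.6158, 0.2385, 0.0585]
tool_rot: [-0.001, -0.0, 1.0, -0.0]
contact_force: [-5.5, 1.9, -0.9]
gripper_width: 0.0002
grip_force: 2.2
```

Request:
play_rows:
  plan:
    - [[0,0,0,-2,0,0,0],[0,0,0,0,0,0,0]]

```text
time: 77.47
tcp_pos: [0.6176, 0.2383, 0.0585]
tool_rot: [-0.001, -0.0, 1.0, -0.0]
contact_force: [-6.5, 1.5, -0.5]
gripper_width: 0.0003
grip_force: 2.6
```

Request:
play_rows:
  plan:
    - [[0,0,0,-2,0,0,0],[0,0,0,0,0,0,0]]

```text
time: 77.72
tcp_pos: [0.6181, 0.2383, 0.0582]
tool_rot: [-0.003, -0.0, 1.0, -0.0]
contact_force: [-12.9, 1.9, 2.5]
gripper_width: 0.0004
grip_force: 6.4
```

Request:
play_rows:
  plan:
    - [[0,0,0,-1.5,0,0,0],[0,0,0,0,0,0,0]]

```text
time: 77.97
tcp_pos: [0.6183, 0.2383, 0.0581]
tool_rot: [-0.004, -0.0, 1.0, -0.001]
contact_force: [-19.5, 1.3, 6.4]
gripper_width: 0.0004
grip_force: 9.8
```

Request:
play_rows:
  plan:
    - [[0,0,0,-1.5,0,0,0],[0,0,0,0,0,0,0]]

```text
time: 78.22
tcp_pos: [0.6186, 0.2383, 0.0579]
tool_rot: [-0.006, -0.0, 1.0, -0.001]
contact_force: [-25.0, -0.0, 8.4]
gripper_width: 0.0002
grip_force: 13.2
```

Toggle is at its on stop. Now to the start button.

Request:
play_rows:
  plan:
    - [[0,0,0,16,0,0,0],[0,0,0,0,0,-45,0],[0,0,0,0,0,-50,0],[0,0,0,0,0,-35,0],[0,0,-0.12,0,0,0,0],[0,0,-0.121,0,0,0,0],[0,0,0,20,-44,0,0],[0,0,0,20,-44,0,0],[0,0,0,20,-44,0,0],[0,0,0,20,-44,0,0]]

```text
time: 79.47
tcp_pos: [0.5722, 0.0466, 0.1895]
tool_rot: [0.001, -0.12, 0.993, -0.0]
contact_force: [1.7, 0.4, 0.3]
gripper_width: 0.0001
grip_force: 0.0
```

Request:
play_rows:
  plan:
    - [[0,0,0,20,-44,0,0],[0,0,0,20,-44,0,0],[0,0,0,20,-44,0,0],[0,0,0,20,-44,0,0],[0,0,0,20,-44,0,0],[0,0,0,20,-44,0,0],[0,0,0,0,0,0,0],[0,0,0,0,0,0,0]]

```text
time: 80.47
tcp_pos: [0.5187, -0.2366, 0.1891]
tool_rot: [0.0, -0.12, 0.993, -0.0]
contact_force: [0.3, 0.2, 0.7]
gripper_width: 0.0003
grip_force: 0.0
```

Run:
```python
from h import *
plan(508.5,-245,193.8)
```

```text
at [ 518.7 -236.6  189.1] a -166.2 | turn z -0.0 shift 11.9 -5.7 q6 -2.32 t 80.5
```

Request:
play_rows:
  plan:
    - [[0,0,0,12,-6,0,0],[0,0,0,0,0,50,0],[0,0,0,0,0,50,0],[0,0,0,0,0,30,0],[0,0,0,0,0,0,0]]

```text
time: 81.1
tcp_pos: [0.507, -0.2444, 0.0574]
tool_rot: [-0.001, -0.121, 0.993, 0.001]
contact_force: [0.1, 0.1, 1.3]
gripper_width: 0.0006
grip_force: 0.0
```

Request:
play_rows:
  plan:
    - [[0,0,0,0,0,4,0],[0,0,0,0,0,4,0],[0,0,0,0,0,4,0],[0,0,0,0,0,0,0]]

```text
time: 81.6
tcp_pos: [0.5083, -0.2454, 0.047]
tool_rot: [-0.0, -0.12, 0.993, 0.0]
contact_force: [0.2, 1.0, -0.1]
gripper_width: 0.0002
grip_force: 0.0
```

Request:
play_rows:
  plan:
    - [[0,0,0,0,0,2,0],[0,0,0,0,0,2,0],[0,0,0,0,0,0,0]]

```text
time: 81.98
tcp_pos: [0.5082, -0.2453, 0.0428]
tool_rot: [-0.0, -0.12, 0.993, 0.0]
contact_force: [-0.3, -0.0, -0.6]
gripper_width: 0.0005
grip_force: 0.0
```

Request:
play_rows:
  plan:
    - [[0,0,0,0,0,2,0],[0,0,0,0,0,2,0],[0,0,0,0,0,0,0]]

```text
time: 82.35
tcp_pos: [0.5082, -0.2453, 0.0387]
tool_rot: [-0.0, -0.12, 0.993, 0.0]
contact_force: [-0.1, 0.2, 0.1]
gripper_width: 0.0004
grip_force: 0.0
```

Request:
play_rows:
  plan:
    - [[0,0,0,0,0,2,0],[0,0,0,0,0,2,0],[0,0,0,0,0,0,0]]

```text
time: 82.72
tcp_pos: [0.5082, -0.2454, 0.0348]
tool_rot: [-0.0, -0.12, 0.993, 0.0]
contact_force: [0.4, -0.7, -0.7]
gripper_width: 0.0005
grip_force: 0.0
```

Request:
play_rows:
  plan:
    - [[0,0,0,0,0,1.5,0],[0,0,0,0,0,1.5,0],[0,0,0,0,0,0,0]]

```text
time: 83.1
tcp_pos: [0.5084, -0.2454, 0.032]
tool_rot: [0.0, -0.12, 0.993, -0.0]
contact_force: [-0.4, 0.2, 1.6]
gripper_width: 0.0003
grip_force: 1.1
```

Request:
play_rows:
  plan:
    - [[0,0,0,0,0,1,0],[0,0,0,0,0,1,0],[0,0,0,0,0,0,0]]

```text
time: 83.48
tcp_pos: [0.5084, -0.2454, 0.03]
tool_rot: [0.0, -0.12, 0.993, -0.0]
contact_force: [-1.1, 0.8, 3.5]
gripper_width: 0.0003
grip_force: 1.7
```

Request:
play_rows:
  plan:
    - [[0,0,0,0,0,1,0],[0,0,0,0,0,1,0],[0,0,0,0,0,0,0]]

```text
time: 83.85
tcp_pos: [0.5084, -0.2455, 0.028]
tool_rot: [0.0, -0.12, 0.993, -0.0]
contact_force: [-0.2, 0.2, 4.7]
gripper_width: 0.0007
grip_force: 2.3
```

Request:
play_rows:
  plan:
    - [[0,0,0,0,0,1,0],[0,0,0,0,0,0,0]]

```text
time: 84.1
tcp_pos: [0.5084, -0.2455, 0.0275]
tool_rot: [0.0, -0.12, 0.993, -0.0]
contact_force: [-1.9, 0.1, 10.4]
gripper_width: -0.0
grip_force: 5.4
```

Request:
play_rows:
  plan:
    - [[0,0,0,0,0,1,0],[0,0,0,0,0,0,0],[0,0,0,0,0,0,0]]

```text
time: 84.48
tcp_pos: [0.5085, -0.2455, 0.0273]
tool_rot: [0.0, -0.12, 0.993, -0.0]
contact_force: [-4.7, 3.3, 21.6]
gripper_width: 0.0005
grip_force: 10.4
```

Button bottomed at 21 N. I retreat clear and take a last look.

Request:
play_rows:
  plan:
    - [[0,0,0,0,0,-20,0],[0,0,0,0,0,-50,0],[0,0,0,0,0,-50,0],[0,0,0,0,0,-50,0],[0,0,0,40,0,0,0],[0,0,0,40,0,0,0],[0,0,0,40,0,0,0],[0,0,0,0,0,0,0],[0,0,0,0,0,0,0],[0,0,0,0,0,0,0]]

```text
time: 85.72
tcp_pos: [0.3925, -0.2739, 0.1957]
tool_rot: [-0.0, -0.121, 0.993, 0.0]
contact_force: [-0.0, 0.8, -0.6]
gripper_width: 0.0001
grip_force: 0.0
```

Run:
```python
from h import *
a=grab("top")[0][125:215,150:350,::-1];b=grab("scene")[0][140:300,140:400,::-1]
a=cv2.resize(a,(560,252),interpolation=cv2.INTER_CUBIC);b=cv2.resize(b,(560,345),interpolation=cv2.INTER_CUBIC)
cv2.imwrite("pics/p14.png",np.vstack([a,b]))
```

```text
(no output)
```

View pics/p14.png

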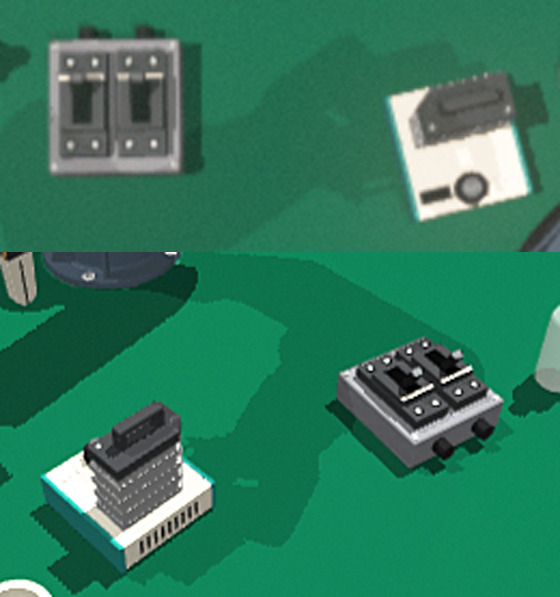

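Both toggles lean to +x, so both breakers are on (the tripped one near (85,90) in the top half). The stack of four carriers stands straight with the cover on top, near (135,470) in the lower half.

```bash
python3 -c "
from cell import robot
print(robot.close_job())"
```

```text
the job is handed in; nothing more can be done
None
```

I handed the job in at about 86 s: the tripped breaker was pushed off, all four carriers and the cover were stacked on the nest, the breaker was thrown on and the start button pressed fully down; the hand-in returned no verdict.

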